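Clamp a steel block in a marking fixture with a ratchet lever

TASK

First push the loose steel block along the fixture's plate until it sits flat against the back stop. Then clamp it tight against the fixed jaw by turning the ball-ended lever clockwise; the stop pins allow only part of a turn, so lift the lever off its serrations, swing it back, let it drop in again and turn on until it will go no further. Leave the lever down in its serrations, and leave the other things on the fixture and the bench where they are.

Things in the scene. Friction and masses are not known exactly. Their poses are not given: they have to be found in the camera images.
- fixture: Clamping fixture, fixed: aluminium plate 160 x 212 x 12 mm (x -115..45, y -127..85 mm) with a grey drive housing (60 x 60 mm, top z 40 mm) round the origin. Origin: on the lever's vertical turning axis, at bench level. x points away from the robot, y left, z up; yaw within 0.25 rad. The block slides in from the near side (-x) between fixed jaw and nose.
- fixed_jaw (a point): Top middle of the face of the fixed jaw, a dark steel wall along fixture x at the right: face at fixture y = -105 mm, x -17..27 mm, 12 mm thick, with a lead-in slanting outwards at its near end; top at z 32 mm (20 mm above the plate).
- back_stop (a point): Top middle of the face of the back stop, a dark steel wall across the far end of the block's path: face towards the robot at fixture x = 15 mm, y -105..-45 mm, 12 mm thick, top at z 32 mm.
- start_pin (a point): Top of the upright steel stop pin (8 mm dia, z 76 mm, 42 mm from the axis) where the lever's swing begins. It stops the lever at 199 deg (pointing at the robot, a little right). Directions are measured anticlockwise from the fixture's +x.
- end_pin (a point): Top of the like stop pin at the other end. It stops the lever's clockwise swing at 90 deg (pointing along fixture +y). The pins are taller than the lever can be lifted.
- block: Loose steel block 30 (x) x 50 (y) x 30 (z) mm, about 0.34 kg, standing on the near part of the plate. Origin: centre of its underside; z up. Home: its far 50 mm face flat on the back stop, so its origin is at fixture x = 0 mm; once clamped on the fixed jaw, at fixture y = -80 mm, z = 12 mm. Starts 60 to 75 mm short of home, within 0.12 rad of square.
- nose: Sprung steel nose (face 18 x 16 mm, at fixture x = 0, z 26 mm) that comes out of the housing towards -y and presses the block on the fixed jaw. Origin 11 mm behind its face. Face at fixture y = -45 mm at screw 0, advancing 5 mm per rad. It meets a block lying on the fixed jaw at about 2.0 rad; then its spring (3 N per mm) is compressed.
- screw (a joint): Angle of the spindle and serrated collar under the lever, rad; grows clockwise from above; starts at 0.1 to 0.4, hard stop at 2.70 = fully tight. Stiff (2 to 4 N at the ball), stays where it is left. The seated lever turns it, either way (12 serrations, 30 deg apart, about 4 deg of play). At the start the lever points to 190 deg less the screw angle.
- lever_lift (a joint): Height of the lever above its seat, m: 0 = down, serrations engaged; above 0.006 the lever swings freely without turning the screw; top 0.014. A spring pulls it down (with the weight 5 to 7 N). Let go above a tooth, it slips into the nearer gap by itself if the ball is free to move sideways a little.
- ball (a point): Centre of the black ball (24 mm dia) at the lever's end, 85 mm from the axis, z 86 mm above the bench with the lever down. It sits on a steel post of 14 mm dia (bare from z 64 to 75 mm). The 12 mm thick arm runs at z 58 mm from the axis to the post. The ball's direction from the fixture's origin is the lever's.
- bush: Loose pale plastic bush 30 mm dia, 22 mm high, a bystander on the near left part of the plate under the lever's path. Origin: centre of underside.
- key: Loose black hex key 36 x 116 x 10 mm, a bystander at the left on the bench.
- screwdriver_1: Loose red-handled screwdriver 191 mm long, a bystander lying on the bench to the right.
Mind the look-alikes: they are no part of the job. Several things have the shape of the block; the one meant has the colours described above.

How it is judged:
By the outcome, as a careful person would: the job done as asked, in the order asked, and still so for the second after the job is handed in, with the robot touching nothing.
It also fails if it takes over 61 s, if anything falls off the work surface, if the arm or the gripper's body presses on something with over 40 N, if the wrist force passes 120 N, or if a joint passes its speed limit or range.

ROBOT

A 7-joint arm with a two-finger parallel gripper is mounted at the origin on a cart in front of the work surface, level with it; the furniture and walls round the work are solid. World frame = base frame: x ahead of the robot, y to its left, z up, the work surface at z = 0. Lengths are in m, angles in rad, forces in N, time in s.
With the tool pointing down it reaches from about 0.4 to 0.875 m from the base axis. Payload 19.3 kg.
Tool frame: the origin (TCP) lies midway between the tips of the shut fingers; the grasp point (between the pads) lies bot.grip_point_offset behind it (bot.grip_point_offset is the distance from the TCP to the grasp point, in m); z points along the fingers, y is the direction in which the jaws open and shut (so a half turn about z gives the same grasp; the last joint's range is limited). The gripper opens to 85 mm and grips with 20 to 120 N. Pads are 22 mm wide; open, the fingers measure 114 mm over their backs; the gripper's body (76 mm by 85 mm) begins 54 mm behind the grasp point. The pads swing forward as they close: fully open they stand 13 mm farther back than shut.
Start: joints at [-1.399, 0.521, -0.036, 1.599, 0.021, 1.021, -0.113], TCP at [0.15, 0.607, 0.231] pointing down, gripper open.
Joint ranges: [-2.91, 2.91], [-0.3, 2.13], [-1.5, 1.42], [0.17, 2.43], [-1.26, 4.41], [0.16, 1.93], [-2.52, 2.52]. Speed limits (rad/s): [1.89, 1.89, 2.39, 2.39, 3.01, 3.01, 3.01].

INTERFACE

Orientations are given as [roll, pitch, yaw] about the fixed x, y, z axes, in that order (R = Rz(yaw) Ry(pitch) Rx(roll)).
In Python, from workcell import bot gives the robot as it stands.
- The arm moves only by the tool servo_tool, never from a script. Its argument "rows" is a list that holds one entry, the list of rows, each a list of 6 numbers: the shift along the tool's x, y, z in cm, then the turn, a rotation vector about the tool's x, y, z in degrees. A call has 1 to 5 rows; each row shifts and turns the commanded pose from where the row before left it, along the tool's axes as they then stand; what a row does not reach is not made up. A row lasts 1/8 s, in which the tool goes at most 62.5 mm and 10.7 degrees, less where a joint would pass 70% of its speed; a pose out of reach is approached as far as the arm can. A call is refused whole if a number of a shift passes 6.25 or a number of a turn 10.7, either way. A call with a gripper value outside its range is refused whole. "grip" is the opening, from -1 (shut) to 1 (fully open), so that 0 is half open, set as the call begins (left out, the last holds). The fingers move at their own pace and stop on an object; "squeeze" is the grip in N (left out, the last holds). Time passes only in rows, so rows that do not move let the fingers close. It gives the time, the measured TCP pose, the force and the opening at its end, in the units of the state.
- bot.observe(): the state, without advancing time (a new reading comes with each control period).
- bot.grab_frame(name): name is "side" or "top"; returns a dict with "image" (400x640x3 uint8, red, green, blue), "K" (3x3 intrinsics, pixels), "dist" ([k1, k2, p1, p2, k3] as OpenCV has them; the pictures are not rectified), "R" (3x3) and "t" (3): a world point X has camera coordinates R X + t. Camera axes: x right, y down, z forward; pixel columns grow to the right and rows downward; lengths in m; the calibration is good to about 2 mm. A picture is of the moment at which its call begins. There is no depth.
- bot.job_done(): hands the job in, once; it reports no verdict.
The state is a dict: "clock": time; "qpos": joint angles; "qd": joint speeds; "joint_efforts": joint torques, N m; "position": TCP position; "tool_rot": TCP orientation; "force": force on the tool from outside, world axes, zero at the start; "moment": the same for the moment, N m; "grip_width": finger opening in m.
Only numpy, scipy, OpenCV 4.12 (cv2) and the standard library are available. Lean on these libraries where they do the work, as an engineer would, in place of code of your own. Each camera call takes 0.05 s, during which the arm holds its last target.

## Working session

There is one attempt and no reset: what is moved stays moved. The work goes in short steps, Python scripts to look and compute and a tool call to move; the robot and the scene stay as the last step left them, time stands still between calls to the robot, and variables do not carry over. Pictures are saved under pics/ and viewed, and the job is handed in when it is done.

Besides the shell and the picture viewer there is one more tool, called after "Call:" by a JSON object that holds its "method" and its "body". servo_tool: Moves the arm, as the interface text tells. Its arguments: {"type":"object","properties":{"rows":{"type":"array"},"grip":{"type":"number"},"squeeze":{"type":"number"}},"required":["rows"]}

```bash
ls; mkdir -p pics
python3 - <<'E'
from workcell import bot
import cv2,numpy as np,pickle
s=bot.observe();print(s, bot.grip_point_offset)
for n in("side","top"):
    f=bot.grab_frame(n);cv2.imwrite(f"pics/{n}0.png",f["image"][:,:,::-1]);pickle.dump(f,open(n+"0.pkl","wb"))
    print(n,f["K"],f["dist"],f["R"],f["t"],-f["R"].T@f["t"])
E
```

```text
pics
{'clock': 0.0, 'qpos': array([-1.39921682,  0.52199667, -0.03632468,  1.59999698,  0.02118377,
        1.02107632, -0.11276687]), 'qd': array([ 0.00073279,  0.00087586, -0.00221344, -0.00081856,  0.0002873 ,
        0.0009436 , -0.00047145]), 'joint_efforts': array([-8.87269471e-04, -9.27103114e+01,  1.97882608e+00, -3.69927406e+01,
        1.76706706e-02,  8.19451350e-03,  3.95864777e-05]), 'position': array([0.14959814, 0.60649655, 0.23074051]), 'tool_rot': array([-3.14050156e+00,  6.45780978e-05,  2.89982529e+00]), 'force': array([-0.08631871, -0.53707255,  0.81888407]), 'moment': array([ 0.06952925, -0.03014775, -0.00820177]), 'grip_width': 0.08544484308052067} 0.0187
side [[425.59037671   0.         309.36787614]
 [  0.         425.59037671 196.93415085]
 [  0.           0.           1.        ]] [0.03135548 0.         0.         0.         0.        ] [[-0.92034649 -0.39085959  0.01382448]
 [-0.26657789  0.60105505 -0.75343816]
 [ 0.28617925 -0.69710947 -0.65737343]] [0.58818589 0.10922141 0.88604645] [0.31688272 0.78192138 0.65662361]
top [[453.54321912   0.         328.8387796 ]
 [  0.         453.54321912 202.18715521]
 [  0.           0.           1.        ]] [-0.09996511  0.          0.          0.          0.        ] [[-0.02226609 -0.99973622 -0.00563178]
 [-0.98492393  0.0229021  -0.1714653 ]
 [ 0.17154905  0.00172902 -0.98517406]] [0.1704277  0.5584326  0.93130392] [0.39404409 0.15598322 1.01420809]
```

View pics/top0.png

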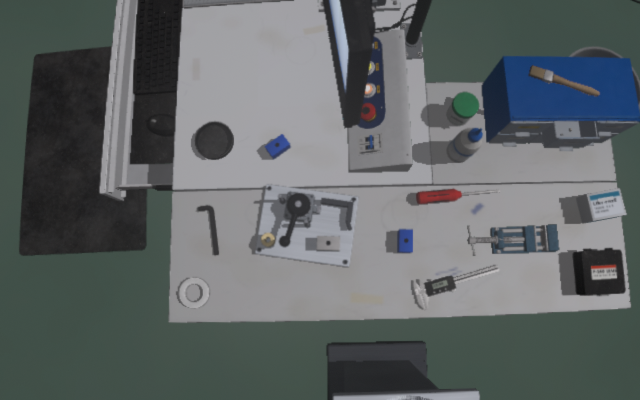

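View pics/side0.png

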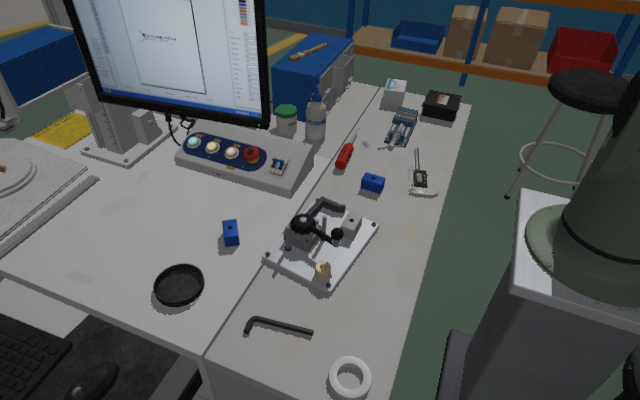

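Run:
```python
import cv2
a=cv2.imread("pics/top0.png")[170:280,240:370];cv2.imwrite("pics/top0c.png",cv2.resize(a,None,fx=5,fy=5,interpolation=cv2.INTER_CUBIC))
a=cv2.imread("pics/side0.png")[185:300,250:400];cv2.imwrite("pics/side0c.png",cv2.resize(a,None,fx=5,fy=5,interpolation=cv2.INTER_CUBIC))
```

```text
(no output)
```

View pics/top0c.png

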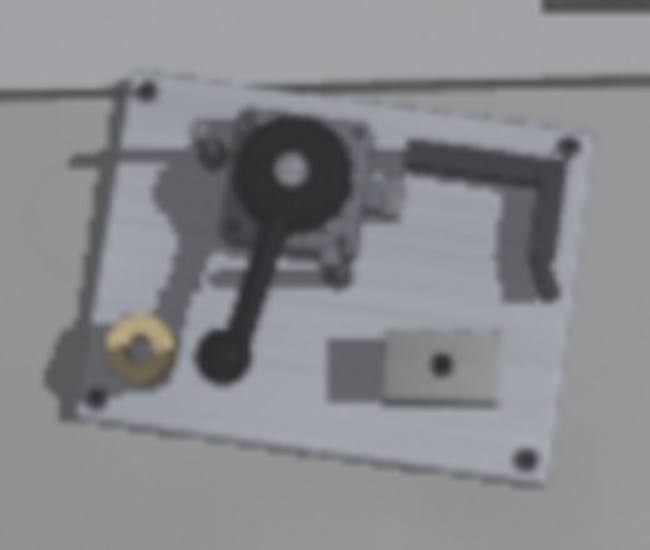

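View pics/side0c.png

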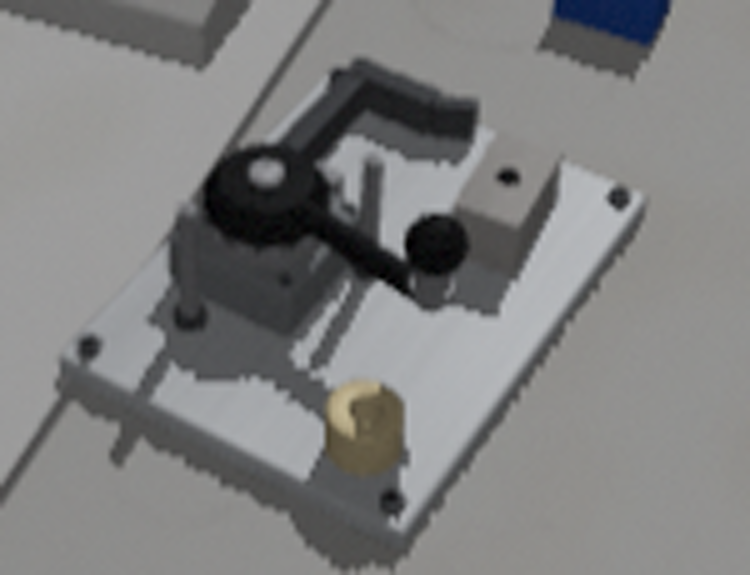

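```bash
cat > h.py <<'E'
import cv2,numpy as np,pickle
from scipy.optimize import least_squares
def proj(f,X):
    X=np.atleast_2d(np.asarray(X,float)); p,_=cv2.projectPoints(X,cv2.Rodrigues(f["R"])[0],f["t"],f["K"],np.array(f["dist"],float)); return p[:,0]
def unproj(f,uv,z):
    n=cv2.undistortPoints(np.array([[uv]],float),f["K"],np.array(f["dist"],float))[0,0]
    d=f["R"].T@np.array([n[0],n[1],1]);c=-f["R"].T@f["t"];return c+d*(z-c[2])/d[2]
def fx(p,P):
    P=np.atleast_2d(np.asarray(P,float));c,s=np.cos(p[2]),np.sin(p[2])
    return np.c_[p[0]+c*P[:,0]-s*P[:,1],p[1]+s*P[:,0]+c*P[:,1],P[:,2]]
def inv(p,X):
    X=np.atleast_2d(X);c,s=np.cos(p[2]),np.sin(p[2]);dx=X[:,0]-p[0];dy=X[:,1]-p[1]
    return np.c_[c*dx+s*dy,-s*dx+c*dy,X[:,2]]
def lev(p,a,r=.085,z=.086): a=np.radians(a);return fx(p,[r*np.cos(a),r*np.sin(a),z])[0]
def crop(img,x0,y0,x1,y1,s,name):
    cv2.imwrite(name,cv2.resize(img[y0:y1,x0:x1,::-1],None,fx=s,fy=s,interpolation=cv2.INTER_CUBIC))
E
cat > fit.py <<'E'
from h import *
T=pickle.load(open("top0.pkl","rb"));S=pickle.load(open("side0.pkl","rb"))
def ct(u,v):return (u/5+240-.4,v/5+170-.4)
def cs(u,v):return (u/5+250-.4,v/5+185-.4)
pts=[(T,ct(130,75),(.045,.085,.012)),(T,ct(590,135),(.045,-.127,.012)),(T,ct(545,480),(-.115,-.127,.012)),(T,ct(80,412),(-.115,.085,.012)),
(S,cs(62,352),(.045,.085,.012)),(S,cs(400,532),(-.115,.085,.012)),(S,cs(647,198),(-.115,-.127,.012)),
(T,ct(291,170),(0,0,.075)),
(T,ct(545,163),(.015,-.105,.032)),(T,ct(408,175),(.015,-.045,.032))]
# last z of hub unknown -> weight low
w=np.array([1]*7+[0.]+[1,1])
def res(p): return np.concatenate([(proj(f,fx(p,P))[0]-uv)*wi for (f,uv,P),wi in zip(pts,w)])
r=least_squares(res,[.45,.2,-.1],loss='soft_l1')
p=r.x;print(p,r.fun.reshape(-1,2).round(2))
np.save("p.npy",p)
b=ct(222,356);B=unproj(T,b,.086);q=inv(p,B)[0];print("ball top",B,q,np.hypot(*q[:2]),np.degrees(np.arctan2(q[1],q[0])))
b=cs(436,243);B=unproj(S,b,.086);q=inv(p,B)[0];print("ball side",B,q,np.hypot(*q[:2]),np.degrees(np.arctan2(q[1],q[0])))
cor=[ct(388,330),ct(499,330),ct(497,402),ct(385,402)]
C=np.array([inv(p,unproj(T,c,.042))[0] for c in cor]);print("block top corners",C.round(4),C.mean(0))
print("bush",inv(p,unproj(T,ct(140,345),.034)))
print("hole side",inv(p,unproj(S,cs(508,177),.042)),"top",inv(p,unproj(T,ct(441,364),.042)))
print("bush side",inv(p,unproj(S,cs(365,408),.034)))
E
python3 fit.py
```

```text
[ 0.55889539  0.22257211 -0.16411753] [[ 0.42 -2.11]
 [ 1.25 -1.23]
 [ 0.7   0.76]
 [-1.39  0.58]
 [-1.24  0.03]
 [ 0.73  0.24]
 [ 0.9  -0.96]
 [ 0.   -0.  ]
 [-0.92  3.39]
 [-0.57 -2.79]]
ball top [0.47742184 0.25137201 0.086     ] [-0.08508416  0.01510163  0.086     ] 0.08641396632483923 169.93536150396736
ball side [0.47854558 0.25054587 0.086     ] [-0.08384054  0.01447019  0.086     ] 0.08508009478410487 170.2076911981213
block top corners [[-0.0607 -0.0488  0.042 ]
 [-0.054  -0.0961  0.042 ]
 [-0.0847 -0.0995  0.042 ]
 [-0.0915 -0.052   0.042 ]] [-0.07272911 -0.07410026  0.042     ]
bush [[-0.08172493  0.05721762  0.034     ]]
hole side [[-0.07107743 -0.07326659  0.042     ]] top [[-0.0719842  -0.07345447  0.042     ]]
bush side [[-0.08150905  0.05834898  0.034     ]]
```

```bash
sed -i 's/ct(545,163)/ct(541,189)/' fit.py
cat >> fit.py <<'E'
def ov(f,x0,y0,x1,y1,name,s=5):
    im=cv2.resize(f["image"][y0:y1,x0:x1,::-1],None,fx=s,fy=s,interpolation=cv2.INTER_CUBIC)
    def ln(P,c):
        u=(proj(f,fx(p,P))-[x0,y0]+.5)*s
        cv2.polylines(im,[np.round(u).astype(int)],True,c,1,cv2.LINE_AA)
    z=.012;ln([(.045,.085,z),(.045,-.127,z),(-.115,-.127,z),(-.115,.085,z)],(0,0,255))
    z=.04;ln([(.03,.03,z),(.03,-.03,z),(-.03,-.03,z),(-.03,.03,z)],(0,255,0))
    z=.032;ln([(.015,-.045,z),(.015,-.105,z),(-.017,-.105,z),(.015,-.105,z)],(255,0,0))
    for z in(.012,.042):ln([(-.015,-.055,z),(.015,-.055,z),(.015,-.105,z),(-.015,-.105,z)],(0,255,255)) if 0 else None
    ln(C,(255,0,255))
    for a in (199+14,90-14):
        a=np.radians(a);c=np.array([.042*np.cos(a),.042*np.sin(a),0]);ln([c+[0,0,.012],c+[0,0,.076]],(0,200,255))
    cv2.imwrite(name,im)
ov(T,240,170,370,280,"pics/top_ov.png");ov(S,250,185,400,300,"pics/side_ov.png")
E
python3 fit.py
```

```text
[ 0.55760389  0.22263621 -0.17083048] [[ 0.57 -1.78]
 [ 1.32 -0.27]
 [ 0.28  1.69]
 [-1.71  0.86]
 [-0.81  0.04]
 [ 0.89  0.65]
 [ 1.68 -0.41]
 [ 0.   -0.  ]
 [-0.13 -0.91]
 [-0.56 -2.07]]
ball top [0.47742184 0.25137201 0.086     ] [-0.08390002  0.01468651  0.086     ] 0.08517574432642182 170.07110239649694
ball side [0.47854558 0.25054587 0.086     ] [-0.08265219  0.01406343  0.086     ] 0.0838401152209443 170.34349468079037
block top corners [[-0.0591 -0.0491  0.042 ]
 [-0.0521 -0.0963  0.042 ]
 [-0.0828 -0.0999  0.042 ]
 [-0.0898 -0.0525  0.042 ]] [-0.07094645 -0.07443043  0.042     ]
bush [[-0.08082359  0.0568241   0.034     ]]
hole side [[-0.0693004 -0.0735857  0.042    ]] top [[-0.07020589 -0.07377965  0.042     ]]
bush side [[-0.0806153   0.05795688  0.034     ]]
```

View pics/top_ov.png

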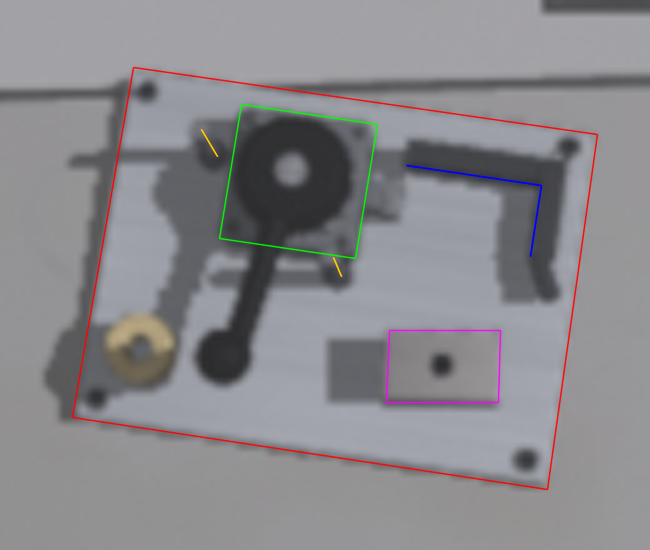

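View pics/side_ov.png

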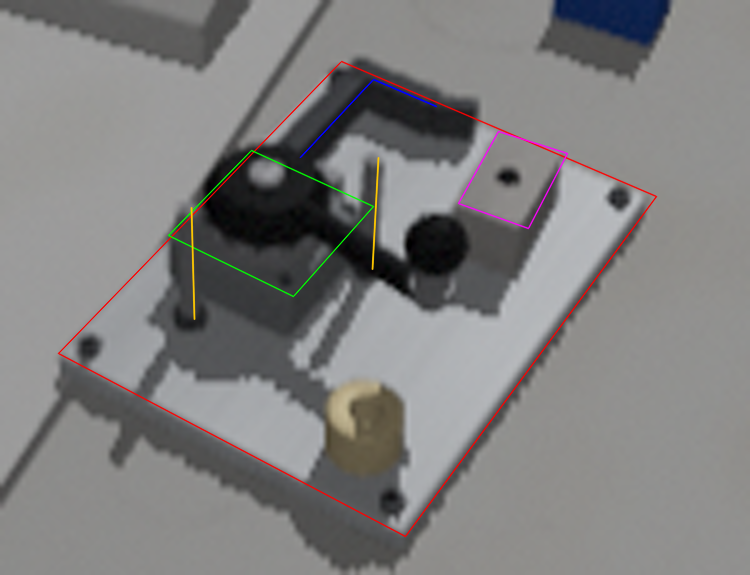

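```bash
cat > go.py <<'E'
from h import *
from scipy.spatial.transform import Rotation as Ro
from workcell import bot
p=np.load("p.npy")
def delta(fpos,fa,z):
    """target fixture xy, tool yaw=fa+p2 (fixture yaw rad), z -> tool-frame shift cm and rot deg"""
    s=bot.observe();X=fx(p,[fpos[0],fpos[1],z])[0]
    R=Ro.from_euler('xyz',s["tool_rot"]);Rt=Ro.from_euler('xyz',[np.pi,0,fa+p[2]])
    print("t",round(s["clock"],2),"TCP fixture",inv(p,s["position"]).round(4),"rot",s["tool_rot"].round(3),"F",s["force"].round(1),"w",round(s["grip_width"],4))
    print("target world",X.round(4),"shift cm",((R.inv().apply(X-s["position"]))*100).round(2),"rot deg",np.degrees((R.inv()*Rt).as_rotvec()).round(2))
E
python3 -c "
from go import *
delta((-.071,-.074),np.pi,.15)
delta((-.071,-.074),np.pi+.12,.15)
"
```

```text
t 0.1 TCP fixture [[-0.4673  0.309   0.2308]] rot [-3.141  0.     2.9  ] F [ 0.4 -0.5  0.2] w 0.0854
target world [0.4751 0.1618 0.15  ] shift cm [-42.24 -35.38   8.12] rot deg [-0.06  0.   -4.07]
t 0.1 TCP fixture [[-0.4673  0.309   0.2308]] rot [-3.141  0.     2.9  ] F [ 0.4 -0.5  0.2] w 0.0854
target world [0.4751 0.1618 0.15  ] shift cm [-42.24 -35.38   8.12] rot deg [ -0.06  -0.   -10.94]
```

Call:
{"method": "servo_tool", "body": {"rows": [[[-4.2, -3.5, 0, 0, 0, -1], [-4.2, -3.5, 0, 0, 0, -1], [-4.2, -3.5, 0, 0, 0, -1], [-4.2, -3.5, 0, 0, 0, -1], [-4.2, -3.5, 0, 0, 0, 0]]], "grip": 1}}

```text
clock: 0.72
position: [0.32, 0.3908, 0.2312]
tool_rot: [-3.141, -0.0, 2.97]
force: [0.8, -0.0, 1.3]
grip_width: 0.0857
```

Call:
{"method": "servo_tool", "body": {"rows": [[[-4.2, -3.5, 1, 0, 0, 0], [-4.2, -3.5, 1, 0, 0, 0], [-4.2, -3.5, 2, 0, 0, 0], [-4.2, -3.5, 2, 0, 0, 0], [-4.2, -3.5, 2, 0, 0, 0]]]}}

```text
clock: 1.35
position: [0.497, 0.1827, 0.1506]
tool_rot: [3.142, -0.0, 2.97]
force: [0.7, 0.7, -0.3]
grip_width: 0.0855
```

```bash
python3 -c "
from go import *
delta((-.071,-.074),np.pi,.10)
f=bot.grab_frame('side');crop(f['image'],220,120,420,270,4,'pics/s1.png')
"
```

```text
t 1.35 TCP fixture [[-0.0529 -0.0497  0.1506]] rot [ 3.142 -0.     2.97 ] F [ 0.7  0.7 -0.3] w 0.0855
target world [0.4751 0.1618 0.1   ] shift cm [ 1.81 -2.43  5.06] rot deg [ 0.   -0.   -0.05]
```

View pics/s1.png

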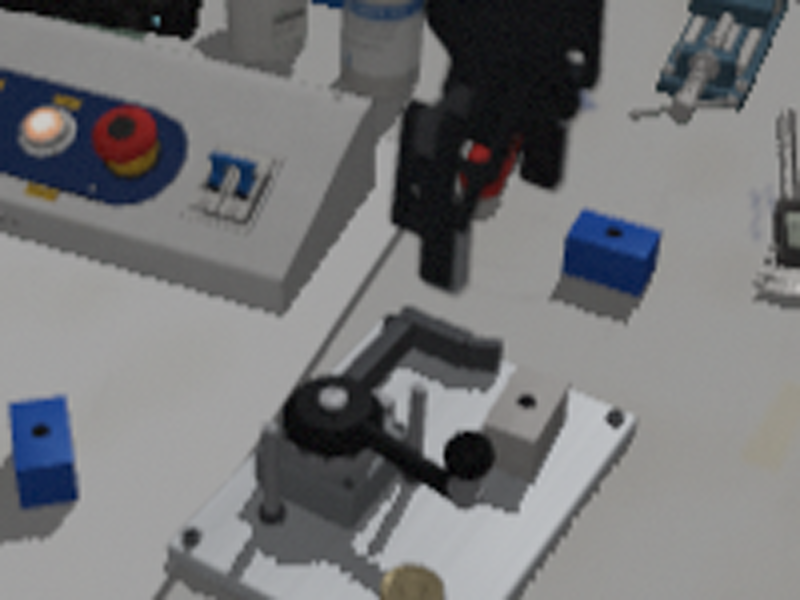

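Call:
{"method": "servo_tool", "body": {"rows": [[[1.8, -2.4, 1.0, 0, 0, 0], [0, 0, 3.5, 0, 0, 0], [0, 0, 3.5, 0, 0, 0], [0, 0, 3, 0, 0, 0], [0, 0, 2.2, 0, 0, 0]]]}}

```text
clock: 2.02
position: [0.4738, 0.1634, 0.0179]
tool_rot: [-3.141, -0.001, 2.97]
force: [0.0, 0.9, -0.2]
grip_width: 0.0852
```

Call:
{"method": "servo_tool", "body": {"rows": [[[0, 0, 0, 0, 0, 0], [0, 0, 0, 0, 0, 0], [0, 0, 0, 0, 0, 0], [0, 0, 0, 0, 0, 0], [0, 0, 0, 0, 0, 0]]], "grip": -0.3, "squeeze": 20}}

```text
clock: 2.65
position: [0.4746, 0.1636, 0.0201]
tool_rot: [3.141, 0.001, 2.969]
force: [-1.9, -2.2, 9.2]
grip_width: 0.051
```

```bash
python3 -c "
from go import *
delta((-.052,-.0775),np.pi,.018)
f=bot.grab_frame('side');crop(f['image'],250,120,400,270,4,'pics/s2.png')
f=bot.grab_frame('top');crop(f['image'],240,170,370,280,5,'pics/t2.png')
"
```

```text
t 2.65 TCP fixture [[-0.0718 -0.0723  0.0201]] rot [3.141e+00 1.000e-03 2.969e+00] F [-1.9 -2.2  9.2] w 0.051
target world [0.4932 0.1551 0.018 ] shift cm [-1.98 -0.52  0.22] rot deg [ 0.03  0.05 -0.08]
```

View pics/s2.png

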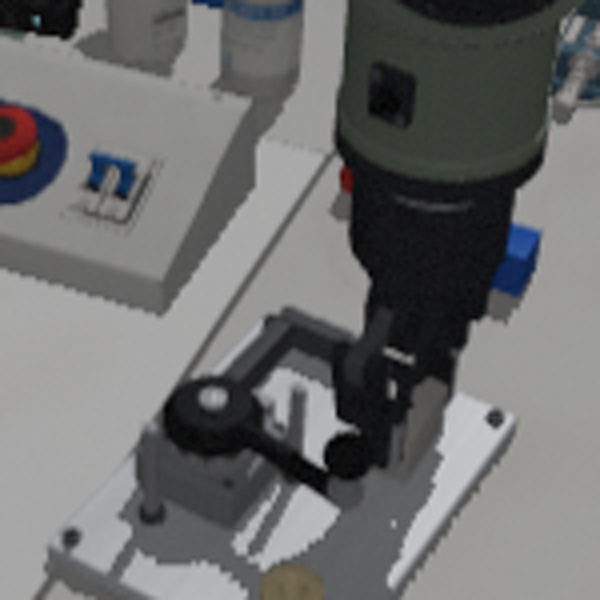

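View pics/t2.png

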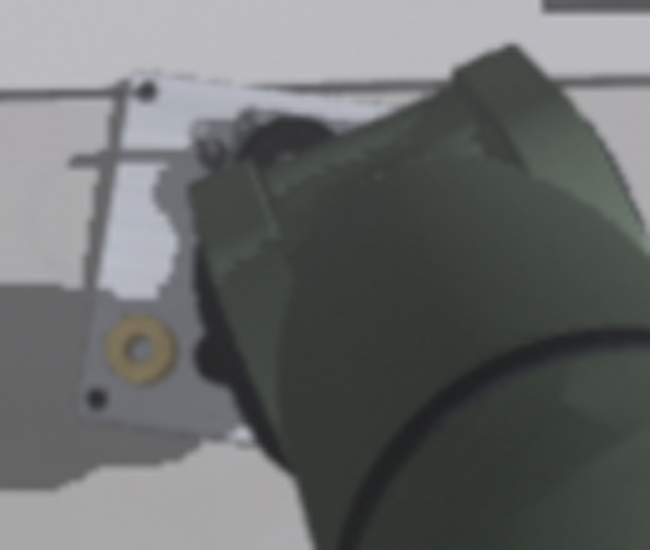

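Call:
{"method": "servo_tool", "body": {"rows": [[[0, 0, 0, 0, 0, 0], [0, 0, -0.3, 0, 0, 0], [0, 0, -0.3, 0, 0, 0], [0, 0, 0, 0, 0, 0]]], "grip": 0.5}}

```text
clock: 3.25
position: [0.4745, 0.1636, 0.0256]
tool_rot: [3.141, 0.0, 2.97]
force: [0.3, 0.9, 0.1]
grip_width: 0.0642
```

Call:
{"method": "servo_tool", "body": {"rows": [[[0, 0, 0, 0, 0, 0], [0, 0, 0, 0, 0, 0], [0, 0, 0, 0, 0, 0], [0, 0, 0, 0, 0, 0], [0, 0, 0, 0, 0, 0]]], "grip": 0}}

```text
clock: 3.88
position: [0.4744, 0.1636, 0.0256]
tool_rot: [3.141, 0.0, 2.97]
force: [-1.8, 0.3, 9.9]
grip_width: 0.0504
```

```bash
python3 -c "
from go import *
delta((-.052,-.0775),np.pi,.024)"
```

```text
t 3.88 TCP fixture [[-0.072  -0.0723  0.0256]] rot [3.141 0.    2.97 ] F [-1.8  0.3  9.9] w 0.0504
target world [0.4932 0.1551 0.024 ] shift cm [-2.   -0.52  0.16] rot deg [ 0.01  0.01 -0.05]
```

Call:
{"method": "servo_tool", "body": {"rows": [[[-0.5, -0.15, 0, 0, 0, 0], [-0.5, -0.15, 0, 0, 0, 0], [-0.5, -0.1, 0, 0, 0, 0], [-0.5, -0.1, 0, 0, 0, 0], [0, 0, 0, 0, 0, 0]]]}}

```text
clock: 4.5
position: [0.4925, 0.1558, 0.0254]
tool_rot: [3.141, -0.001, 2.97]
force: [-5.2, 3.6, 8.7]
grip_width: 0.0496
```

Call:
{"method": "servo_tool", "body": {"rows": [[[0, 0, 0, 0, 0, 0], [0, 0, 0, 0, 0, 0], [0, 0, -0.5, 0, 0, 0], [0, 0, -1.5, 0, 0, 0], [0, 0, -3, 0, 0, 0]]], "grip": 0.8}}

```text
clock: 5.12
position: [0.4928, 0.155, 0.0761]
tool_rot: [-3.141, -0.001, 2.969]
force: [1.1, -0.5, 0.8]
grip_width: 0.0766
```

```bash
python3 -c "
from go import *
delta((-.1,-.0775),np.pi,.024)
f=bot.grab_frame('side');crop(f['image'],250,170,400,300,5,'pics/s3.png')
"
```

```text
t 5.12 TCP fixture [[-0.0524 -0.0777  0.0761]] rot [-3.141e+00 -1.000e-03  2.969e+00] F [ 1.1 -0.5  0.8] w 0.0766
target world [0.4459 0.1633 0.024 ] shift cm [4.76 0.02 5.21] rot deg [-0.04 -0.06 -0.07]
```

View pics/s3.png

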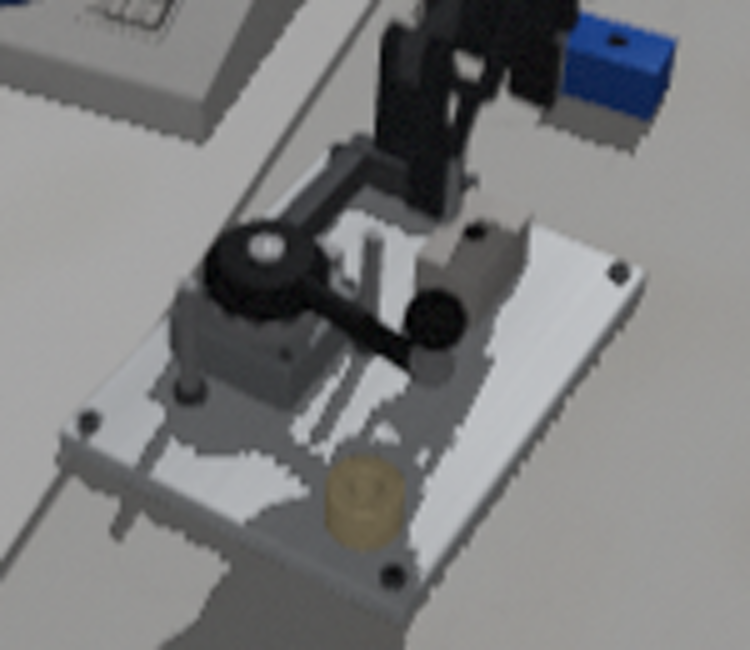

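Call:
{"method": "servo_tool", "body": {"rows": [[[1.6, 0, 0, 0, 0, 0], [1.6, 0, 0, 0, 0, 0], [1.6, 0, 1.5, 0, 0, 0], [0, 0, 2, 0, 0, 0], [0, 0, 1.8, 0, 0, 0]]], "grip": -0.65}}

```text
clock: 5.8
position: [0.4444, 0.1636, 0.0216]
tool_rot: [-3.141, -0.001, 2.97]
force: [-0.3, 0.2, -0.6]
grip_width: 0.015
```

```bash
python3 -c "
from go import *
delta((-.026,-.0775),np.pi,.024)
f=bot.grab_frame('side');crop(f['image'],250,170,400,300,5,'pics/s4.png')
print(inv(p,unproj(f,(344.6,215.8),.042)))
"
```

```text
t 5.8 TCP fixture [[-0.1015 -0.0774  0.0216]] rot [-3.141e+00 -1.000e-03  2.970e+00] F [-0.3  0.2 -0.6] w 0.015
target world [0.5188 0.1507 0.024 ] shift cm [-7.55 -0.   -0.25] rot deg [-0.03 -0.05 -0.02]
[[-0.0517378  -0.07702126  0.042     ]]
```

View pics/s4.png

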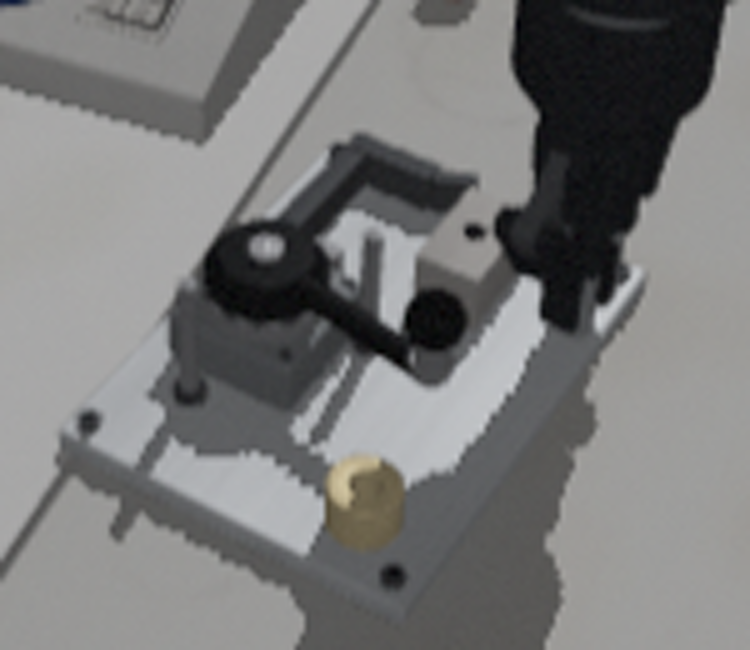

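Call:
{"method": "servo_tool", "body": {"rows": [[[-1, 0, 0, 0, 0, 0], [-1, 0, 0, 0, 0, 0], [-0.8, 0, 0, 0, 0, 0], [-0.8, 0, 0, 0, 0, 0], [-0.8, 0, 0, 0, 0, 0]]]}}

```text
clock: 6.48
position: [0.4893, 0.1557, 0.0226]
tool_rot: [-3.141, -0.001, 2.97]
force: [-4.5, 0.6, 5.4]
grip_width: 0.0145
```

Call:
{"method": "servo_tool", "body": {"rows": [[[-0.5, 0, 0, 0, 0, 0], [-0.5, 0, 0, 0, 0, 0], [-0.5, 0, 0, 0, 0, 0]]]}}

```text
clock: 6.85
position: [0.5039, 0.1532, 0.0224]
tool_rot: [-3.141, -0.001, 2.97]
force: [-5.0, 0.9, 4.9]
grip_width: 0.0149
```

```bash
python3 -c "
from go import *
delta((-.026,-.0775),np.pi,.024)
f=bot.grab_frame('side');crop(f['image'],250,170,400,300,5,'pics/s5.png')
"
```

```text
t 6.85 TCP fixture [[-0.0411 -0.0775  0.0224]] rot [-3.141e+00 -1.000e-03  2.970e+00] F [-5.   0.9  4.9] w 0.0149
target world [0.5188 0.1507 0.024 ] shift cm [-1.51  0.01 -0.16] rot deg [-0.01 -0.04 -0.07]
```

View pics/s5.png

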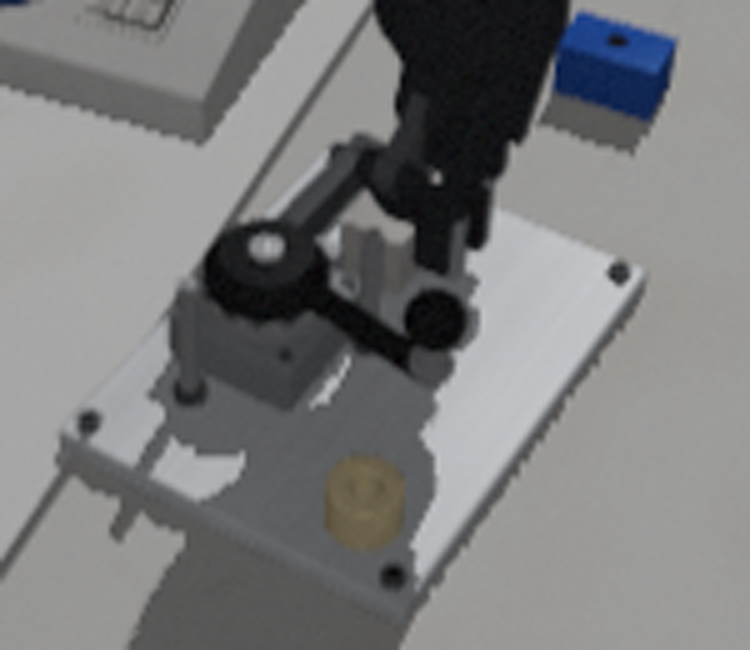

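Call:
{"method": "servo_tool", "body": {"rows": [[[-0.4, 0, 0, 0, 0, 0], [-0.4, 0, 0, 0, 0, 0], [-0.2, 0, 0, 0, 0, 0]]]}}

```text
clock: 7.28
position: [0.5139, 0.1515, 0.0223]
tool_rot: [-3.142, -0.0, 2.969]
force: [-5.2, 1.0, 5.2]
grip_width: 0.0148
```

Call:
{"method": "servo_tool", "body": {"rows": [[[-0.2, 0, 0, 0, 0, 0], [-0.2, 0, 0, 0, 0, 0]]]}}

```text
clock: 7.52
position: [0.5176, 0.1509, 0.0223]
tool_rot: [-3.141, -0.0, 2.97]
force: [-4.9, 0.3, 4.1]
grip_width: 0.0151
```

Call:
{"method": "servo_tool", "body": {"rows": [[[-0.1, 0, 0, 0, 0, 0], [-0.1, 0, 0, 0, 0, 0]]]}}

```text
clock: 7.78
position: [0.5196, 0.1506, 0.0223]
tool_rot: [-3.142, -0.0, 2.97]
force: [-5.2, 0.5, 4.5]
grip_width: 0.0148
```

Call:
{"method": "servo_tool", "body": {"rows": [[[-0.1, 0, 0, 0, 0, 0], [-0.1, 0, 0, 0, 0, 0]]]}}

```text
clock: 8.02
position: [0.5206, 0.1503, 0.0222]
tool_rot: [-3.141, -0.002, 2.97]
force: [-15.0, 3.3, 11.9]
grip_width: 0.0151
```

Call:
{"method": "servo_tool", "body": {"rows": [[[-0.1, 0, 0, 0, 0, 0], [-0.1, 0, 0, 0, 0, 0]]]}}

```text
clock: 8.28
position: [0.5206, 0.1502, 0.022]
tool_rot: [-3.14, -0.005, 2.971]
force: [-26.5, 3.7, 21.5]
grip_width: 0.015
```

```bash
python3 -c "
from go import *
delta((-.026,-.0775),np.pi,.024)
f=bot.grab_frame('side');crop(f['image'],270,170,370,270,7,'pics/s6.png')
"
```

```text
t 8.28 TCP fixture [[-0.0241 -0.0776  0.022 ]] rot [-3.14  -0.005  2.971] F [-26.5   3.7  21.5] w 0.015
target world [0.5188 0.1507 0.024 ] shift cm [ 0.19  0.01 -0.19] rot deg [-0.09 -0.31 -0.  ]
```

View pics/s6.png

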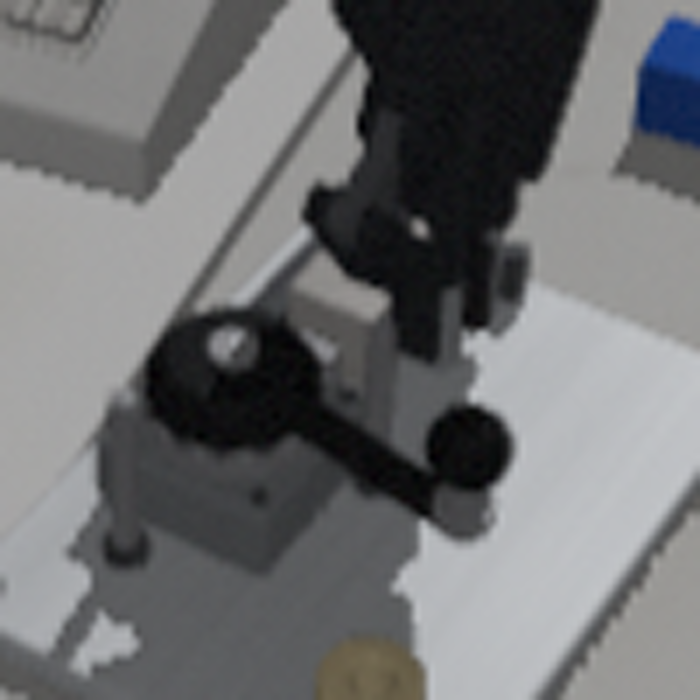

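Call:
{"method": "servo_tool", "body": {"rows": [[[1, 0, 0, 0, 0, 0], [2, 0, 0, 0, 0, 0], [3, 0, -1.5, 0, 0, 0], [1, 0, -4, 0, 0, 0], [0, 0, -4, 0, 0, 0]]]}}

```text
clock: 8.95
position: [0.4542, 0.162, 0.1184]
tool_rot: [3.142, 0.0, 2.97]
force: [0.7, 1.1, 0.2]
grip_width: 0.0149
```

```bash
python3 -c "
from go import *
delta((-.026,-.0775),np.pi,.024)
f=bot.grab_frame('side');crop(f['image'],270,170,370,270,7,'pics/s7.png')
f=bot.grab_frame('top');crop(f['image'],240,170,370,280,5,'pics/t7.png')
"
```

```text
t 8.95 TCP fixture [[-0.0916 -0.0773  0.1184]] rot [3.142 0.    2.97 ] F [0.7 1.1 0.2] w 0.0149
target world [0.5188 0.1507 0.024 ] shift cm [-6.56 -0.01  9.44] rot deg [ 0.    0.02 -0.04]
```

View pics/s7.png

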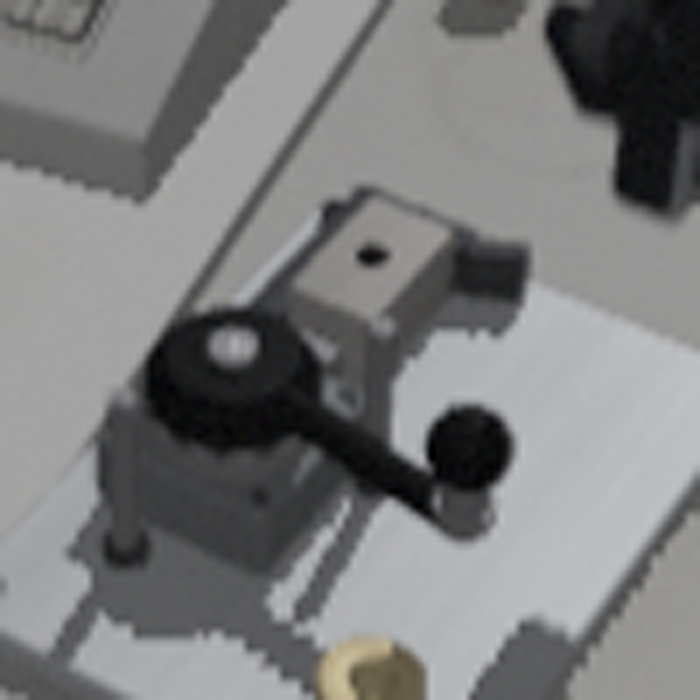

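View pics/t7.png

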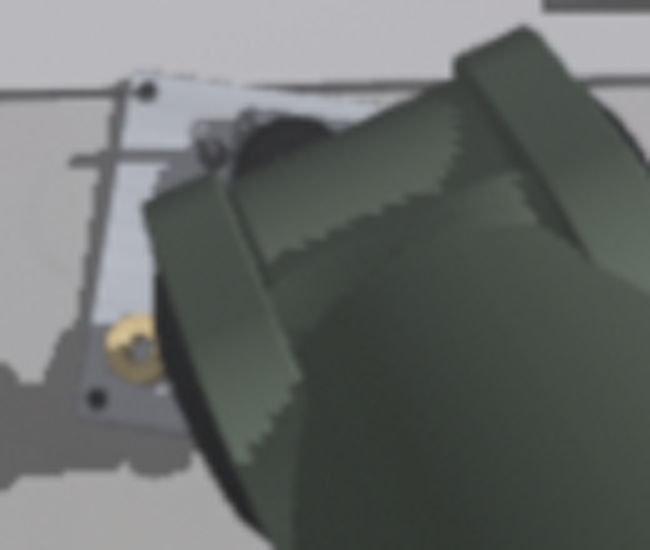

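```bash
python3 -c "
from go import *
f=bot.grab_frame('side')
print(inv(p,unproj(f,(322.7,206.0),.042)))
delta((-.0835,.0146),np.radians(170),.068)
"
```

```text
[[ 0.00234754 -0.07758617  0.042     ]]
t 9.1 TCP fixture [[-0.0898 -0.0767  0.1191]] rot [3.139 0.004 2.969] F [-0.1 -0.6 -0.6] w 0.0151
target world [0.4778 0.2512 0.068 ] shift cm [-0.6   9.12  5.13] rot deg [0.16 0.21 9.92]
```

Call:
{"method": "servo_tool", "body": {"rows": [[[0, 2.5, -1, 0, 0, 5], [0, 2.5, -1, 0, 0, 4.9], [-0.6, 3, 0, 0, 0, 0], [0, 0, 0, 0, 0, 0], [0, 0, 0, 0, 0, 0]]], "grip": 0.25}}

```text
clock: 9.72
position: [0.4808, 0.2361, 0.1364]
tool_rot: [-3.14, -0.0, 2.797]
force: [0.5, 0.4, 0.3]
grip_width: 0.0533
```

```bash
python3 -c "
from go import *
delta((-.0835,.0146),np.radians(170),.068)
"
```

```text
t 9.72 TCP fixture [[-0.078   0.0002  0.1364]] rot [-3.14  -0.     2.797] F [0.5 0.4 0.3] w 0.0533
target world [0.4778 0.2512 0.068 ] shift cm [0.79 1.33 6.84] rot deg [-0.07 -0.03  0.02]
```

Call:
{"method": "servo_tool", "body": {"rows": [[[0.8, 1.3, 1, 0, 0, 0], [0, 0, 2, 0, 0, 0], [0, 0, 2, 0, 0, 0], [0, 0, 1.8, 0, 0, 0], [0, 0, 0, 0, 0, 0]]]}}

```text
clock: 10.35
position: [0.4769, 0.2518, 0.0678]
tool_rot: [-3.14, -0.002, 2.797]
force: [-0.3, 0.0, 0.8]
grip_width: 0.0533
```

```bash
python3 -c "
from go import *
delta((-.0835,.0146),np.radians(170),.068)
f=bot.grab_frame('side');crop(f['image'],270,170,370,270,6,'pics/s8.png')
"
```

```text
t 10.35 TCP fixture [[-0.0844  0.015   0.0678]] rot [-3.140e+00 -2.000e-03  2.797e+00] F [-0.3  0.   0.8] w 0.0533
target world [0.4778 0.2512 0.068 ] shift cm [-0.1  -0.02 -0.02] rot deg [-0.11 -0.1   0.04]
```

View pics/s8.png

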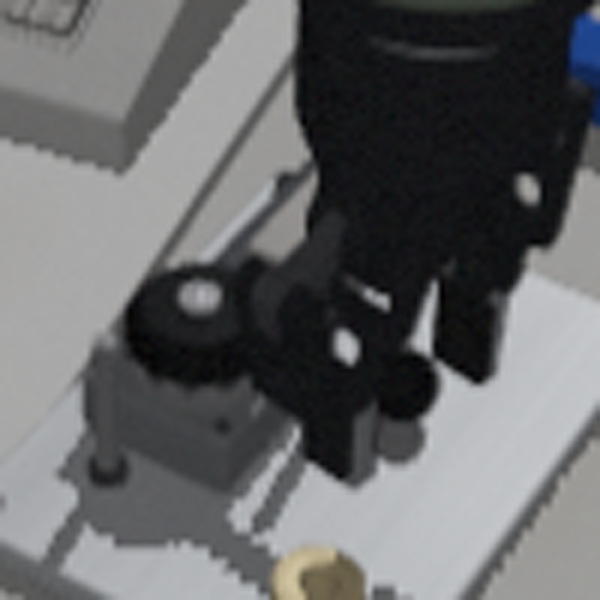

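Call:
{"method": "servo_tool", "body": {"rows": [[[0, 0, 0, 0, 0, 0], [0, 0, 0, 0, 0, 0], [0, 0, 0, 0, 0, 0], [0, 0, 0, 0, 0, 0], [0, 0, 0, 0, 0, 0]]], "grip": -0.6, "squeeze": 40}}

```text
clock: 11.02
position: [0.478, 0.252, 0.0694]
tool_rot: [3.141, -0.0, 2.797]
force: [-2.7, 2.2, 2.4]
grip_width: 0.0215
```

```bash
python3 -c "
from go import *
delta((-.0835,.0146),np.radians(170),.068)
f=bot.grab_frame('side');crop(f['image'],270,170,370,270,6,'pics/s9.png')
"
```

```text
t 11.03 TCP fixture [[-0.0834  0.0154  0.0694]] rot [ 3.141 -0.     2.797] F [-2.7  2.2  2.4] w 0.0215
target world [0.4778 0.2512 0.068 ] shift cm [-0.01 -0.08  0.14] rot deg [ 0.01 -0.    0.04]
```

View pics/s9.png

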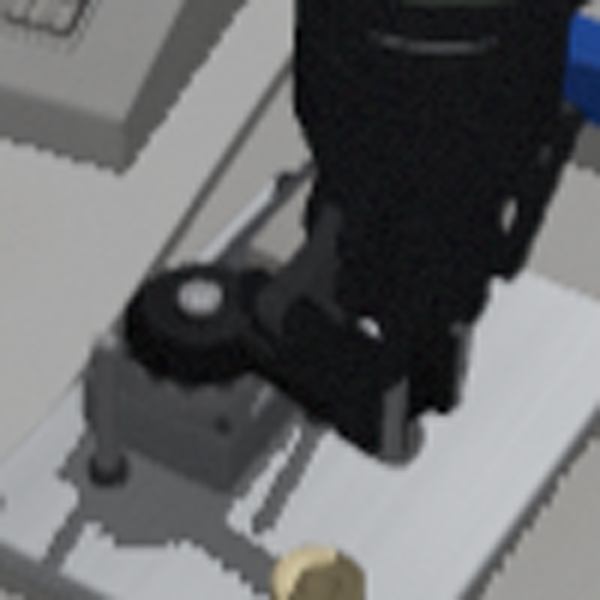

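Call:
{"method": "servo_tool", "body": {"rows": [[[-0.08, 1.18, 0, 0, 0, 8], [-0.08, 1.18, 0, 0, 0, 8], [-0.08, 1.18, 0, 0, 0, 8], [-0.08, 1.18, 0, 0, 0, 8]]]}}

```text
clock: 11.58
position: [0.5052, 0.2903, 0.0693]
tool_rot: [-3.141, -0.0, 2.234]
force: [-1.1, -0.1, 2.6]
grip_width: 0.0216
```

```bash
cat >> go.py <<'E'
def st():
    s=bot.observe();q=inv(p,s["position"])[0];a=np.degrees(np.arctan2(q[1],q[0]));F=s["force"]
    ya=np.degrees(s["tool_rot"][2]-p[2])%360
    rad=np.array([np.cos(np.radians(a)+p[2]),np.sin(np.radians(a)+p[2])]);cw=np.array([rad[1],-rad[0]])
    print("t",round(s["clock"],2),"r",np.hypot(*q[:2]).round(4),"a",a.round(2),"yaw",ya.round(2),"z",q[2].round(4),"Frad",(F[:2]@rad).round(1),"Fcw",(F[:2]@cw).round(1),"Fz",F[2].round(1),"Mz",s["moment"][2].round(2),"w",round(s["grip_width"],4))
E
python3 -c "
from go import *
st()"
```

```text
t 11.57 r 0.0856 a 137.54 yaw 137.81 z 0.0693 Frad 0.6 Fcw -0.9 Fz 2.6 Mz 0.07 w 0.0216
```

Call:
{"method": "servo_tool", "body": {"rows": [[[-0.08, 1.18, 0, 0, 0, 8], [-0.08, 1.18, 0, 0, 0, 8], [-0.08, 1.18, 0, 0, 0, 8], [-0.08, 1.18, 0, 0, 0, 8], [-0.08, 1.18, 0, 0, 0, 8]]]}}

```text
clock: 12.2
position: [0.5607, 0.309, 0.0695]
tool_rot: [3.141, -0.001, 1.537]
force: [-1.0, 2.9, 1.5]
grip_width: 0.022
```

```bash
python3 -c "
from go import *
st()
f=bot.grab_frame('side');crop(f['image'],230,150,380,280,5,'pics/s10.png')
f=bot.grab_frame('top');crop(f['image'],240,170,370,280,5,'pics/t10.png')
"
```

```text
t 12.2 r 0.0865 a 97.75 yaw 97.83 z 0.0695 Frad 2.8 Fcw -1.1 Fz 1.5 Mz 0.17 w 0.022
```

View pics/s10.png

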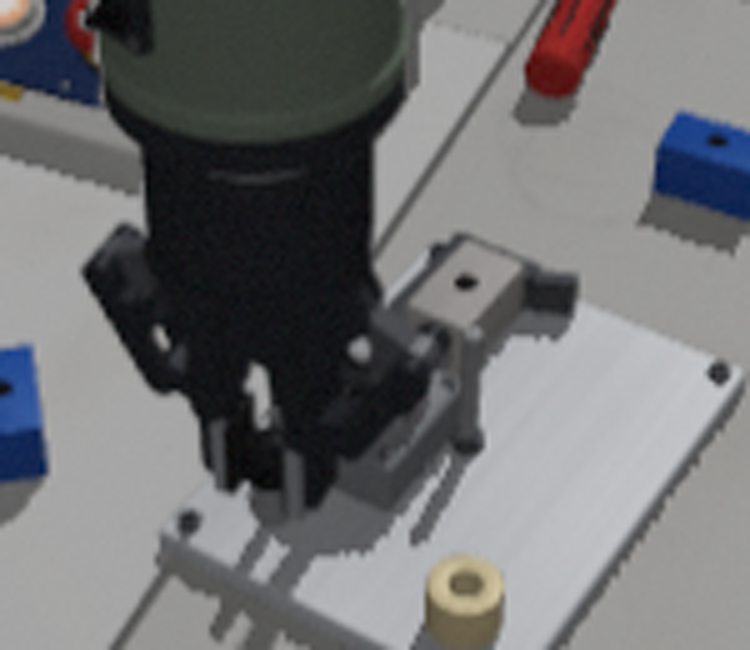

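View pics/t10.png

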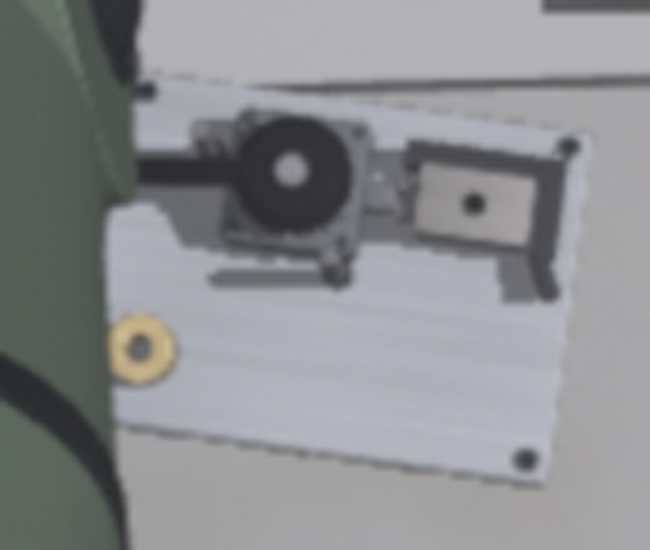

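Call:
{"method": "servo_tool", "body": {"rows": [[[-0.1, 0.6, 0, 0, 0, 4], [-0.04, 0.3, 0, 0, 0, 2], [0, 0, 0, 0, 0, 0]]]}}

```text
clock: 12.68
position: [0.5695, 0.3081, 0.0698]
tool_rot: [3.141, -0.003, 1.438]
force: [1.3, 10.1, 5.5]
grip_width: 0.0216
```

```bash
python3 -c "
from go import *
st()"
```

```text
t 12.68 r 0.0863 a 91.88 yaw 92.2 z 0.0698 Frad 10.1 Fcw -0.1 Fz 5.5 Mz 0.1 w 0.0216
```

Call:
{"method": "servo_tool", "body": {"rows": [[[0, 0.15, 0, 0, 0, 1], [0, 0, 0, 0, 0, 0]]]}}

```text
clock: 12.92
position: [0.5709, 0.3079, 0.0698]
tool_rot: [3.141, -0.003, 1.421]
force: [-0.0, 9.0, 5.4]
grip_width: 0.0218
```

```bash
python3 -c "
from go import *
st()"
```

```text
t 12.93 r 0.0863 a 90.95 yaw 91.22 z 0.0698 Frad 8.9 Fcw -1.4 Fz 5.4 Mz 0.11 w 0.0218
```

Call:
{"method": "servo_tool", "body": {"rows": [[[0.13, 0.1, 0, 0, 0, 0.7], [0, 0.1, 0, 0, 0, 0.6], [0, 0, 0, 0, 0, 0]]]}}

```text
clock: 13.3
position: [0.5729, 0.3078, 0.0695]
tool_rot: [3.141, -0.001, 1.397]
force: [-0.3, 6.4, 4.6]
grip_width: 0.0214
```

```bash
python3 -c "
from go import *
st()"
```

```text
t 13.3 r 0.0865 a 89.59 yaw 89.84 z 0.0695 Frad 6.2 Fcw -1.4 Fz 4.6 Mz 0.06 w 0.0214
```

Call:
{"method": "servo_tool", "body": {"rows": [[[0, 0.1, 0, 0, 0, 0.6], [0, 0, 0, 0, 0, 0]]]}}

```text
clock: 13.55
position: [0.5738, 0.3076, 0.0695]
tool_rot: [-3.142, -0.001, 1.387]
force: [-1.5, 7.0, 3.8]
grip_width: 0.0216
```

```bash
python3 -c "
from go import *
st()"
```

```text
t 13.55 r 0.0865 a 89.03 yaw 89.24 z 0.0695 Frad 6.6 Fcw -2.8 Fz 3.8 Mz 0.13 w 0.0216
```

Call:
{"method": "servo_tool", "body": {"rows": [[[0, 0.1, 0, 0, 0, 0.6], [0, 0, 0, 0, 0, 0]]]}}

```text
clock: 13.8
position: [0.5743, 0.3075, 0.0693]
tool_rot: [-3.141, -0.001, 1.376]
force: [-3.8, 7.3, 4.3]
grip_width: 0.0214
```

```bash
python3 -c "
from go import *
st()"
```

```text
t 13.8 r 0.0865 a 88.64 yaw 88.65 z 0.0693 Frad 6.4 Fcw -5.1 Fz 4.3 Mz 0.18 w 0.0214
```

Call:
{"method": "servo_tool", "body": {"rows": [[[0.15, -0.1, -0.2, 0, 0, 0], [0, 0, -0.4, 0, 0, 0], [0, 0, -0.4, 0, 0, 0], [0, 0, 0, 0, 0, 0]]], "squeeze": 60}}

```text
clock: 14.3
position: [0.574, 0.3073, 0.0793]
tool_rot: [-3.141, 0.001, 1.374]
force: [-2.8, -4.8, -1.5]
grip_width: 0.0208
```

```bash
python3 -c "
from go import *
st()
f=bot.grab_frame('side');crop(f['image'],230,150,380,280,5,'pics/s11.png')
"
```

```text
t 14.3 r 0.0862 a 88.8 yaw 88.52 z 0.0793 Frad -5.2 Fcw -1.8 Fz -1.5 Mz 0.17 w 0.0208
```

View pics/s11.png

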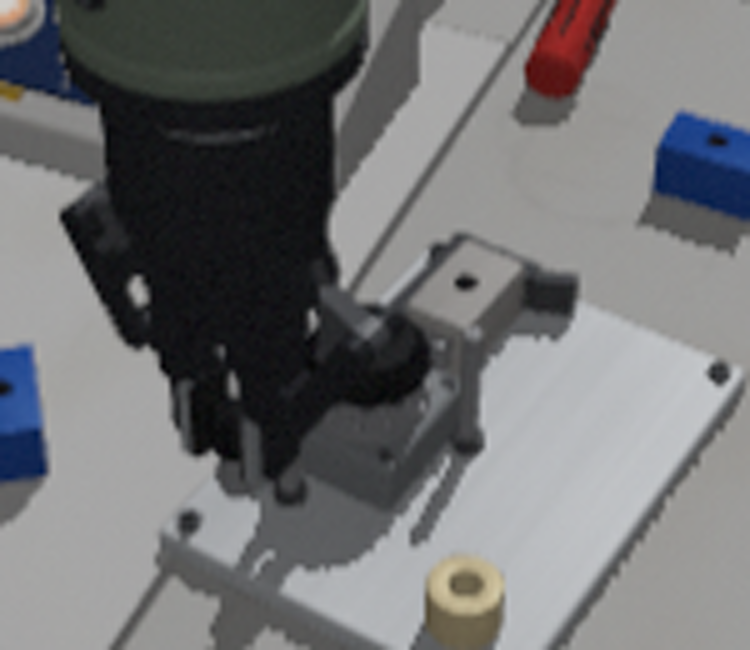

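Call:
{"method": "servo_tool", "body": {"rows": [[[-0.08, -1.18, 0, 0, 0, -8], [-0.08, -1.18, 0, 0, 0, -8], [-0.08, -1.18, 0, 0, 0, -8]]]}}

```text
clock: 14.72
position: [0.5389, 0.3064, 0.0792]
tool_rot: [-3.141, 0.002, 1.797]
force: [3.0, -9.3, -5.4]
grip_width: 0.0207
```

```bash
python3 -c "
from go import *
st()
f=bot.grab_frame('side');crop(f['image'],230,150,380,280,5,'pics/s12.png')
f=bot.grab_frame('top');crop(f['image'],240,170,370,280,5,'pics/t12.png')
"
```

```text
t 14.72 r 0.0858 a 112.37 yaw 112.76 z 0.0792 Frad -9.7 Fcw 0.9 Fz -5.4 Mz 0.04 w 0.0207
```

View pics/s12.png

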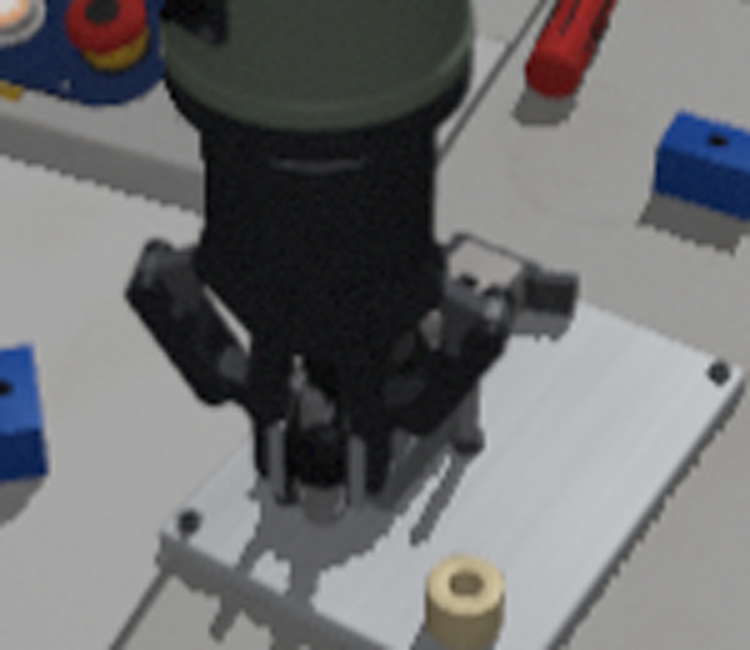

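View pics/t12.png

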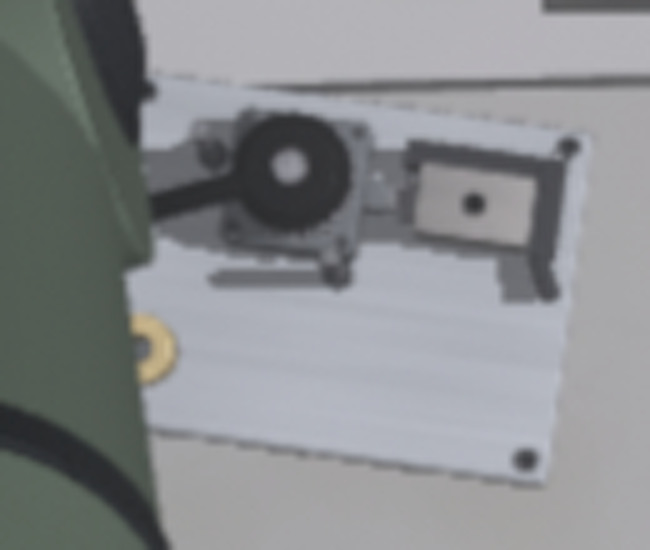

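Call:
{"method": "servo_tool", "body": {"rows": [[[-0.15, -1.18, 0, 0, 0, -8], [-0.1, -1.18, 0, 0, 0, -8], [-0.08, -1.18, 0, 0, 0, -8], [-0.08, -1.18, 0, 0, 0, -8]]]}}

```text
clock: 15.32
position: [0.4985, 0.2835, 0.0794]
tool_rot: [3.141, 0.001, 2.356]
force: [4.7, -5.9, -5.7]
grip_width: 0.0209
```

```bash
python3 -c "
from go import *
st()"
```

```text
t 15.32 r 0.0849 a 143.93 yaw 144.76 z 0.0794 Frad -7.5 Fcw -0.7 Fz -5.7 Mz -0.05 w 0.0209
```

Call:
{"method": "servo_tool", "body": {"rows": [[[-0.12, -1.18, 0, 0, 0, -8], [-0.08, -1.18, 0, 0, 0, -8], [-0.08, -1.18, 0, 0, 0, -8], [-0.08, -1.18, 0, 0, 0, -8]]]}}

```text
clock: 15.82
position: [0.4761, 0.2429, 0.0795]
tool_rot: [3.141, 0.001, 2.914]
force: [4.9, -2.8, -5.2]
grip_width: 0.021
```

```bash
python3 -c "
from go import *
st()
f=bot.grab_frame('side');crop(f['image'],230,150,380,280,5,'pics/s13.png')
"
```

```text
t 15.82 r 0.084 a 175.85 yaw 176.76 z 0.0795 Frad -5.4 Fcw -1.6 Fz -5.2 Mz -0.12 w 0.021
```

View pics/s13.png

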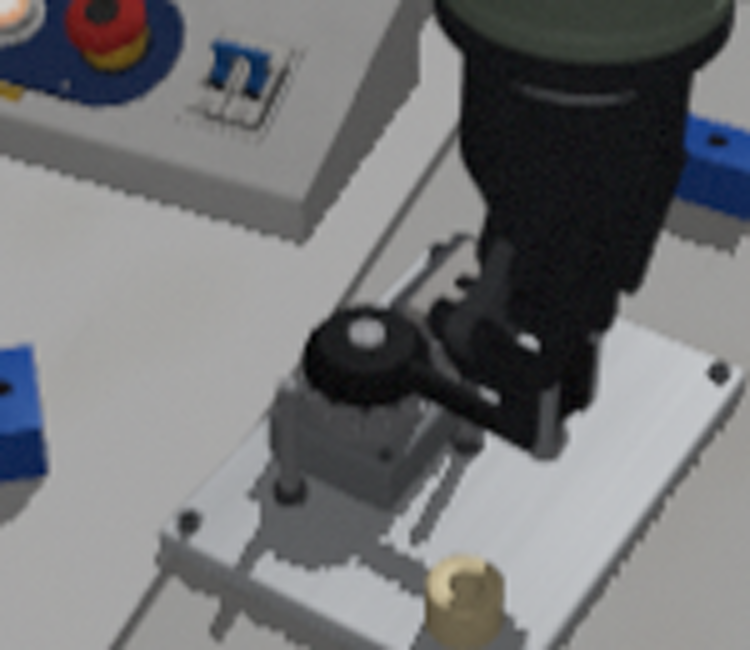

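Call:
{"method": "servo_tool", "body": {"rows": [[[-0.06, -0.6, 0, 0, 0, -4], [0, 0, 0.4, 0, 0, 0], [0, 0, 0.4, 0, 0, 0], [0, 0, 0.2, 0, 0, 0], [0, 0, 0, 0, 0, 0]]]}}

```text
clock: 16.5
position: [0.4742, 0.2378, 0.0692]
tool_rot: [-3.141, -0.001, 2.98]
force: [-5.0, -0.9, 4.4]
grip_width: 0.0204
```

```bash
python3 -c "
from go import *
st()"
```

```text
t 16.5 r 0.0847 a 179.46 yaw 180.53 z 0.0692 Frad 4.7 Fcw -1.7 Fz 4.4 Mz -0.2 w 0.0204
```

Call:
{"method": "servo_tool", "body": {"rows": [[[0, 0, 0, 0, 0, 0], [0, 0, 0, 0, 0, 0], [0, 0, 0, 0, 0, 0]]], "grip": -0.2}}

```text
clock: 16.88
position: [0.4749, 0.2378, 0.0694]
tool_rot: [3.141, 0.0, 2.98]
force: [0.0, -0.3, 0.9]
grip_width: 0.0345
```

```bash
python3 -c "
from go import *
st()
f=bot.grab_frame('side');crop(f['image'],230,150,380,280,5,'pics/s14.png')
f=bot.grab_frame('top');crop(f['image'],240,170,370,280,5,'pics/t14.png')
"
```

```text
t 16.88 r 0.0841 a 179.42 yaw 180.53 z 0.0694 Frad -0.1 Fcw -0.3 Fz 0.9 Mz -0.0 w 0.0345
```

View pics/s14.png

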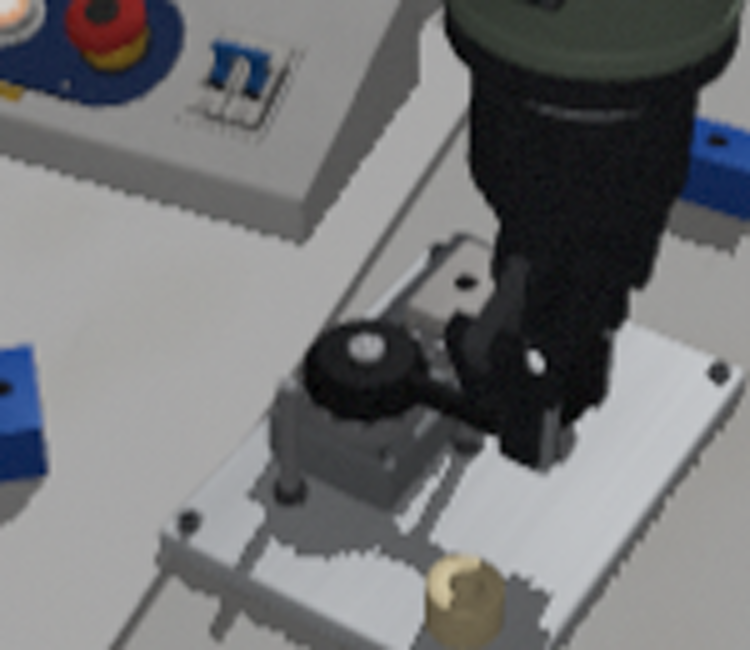

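Call:
{"method": "servo_tool", "body": {"rows": [[[0, 0, 0, 0, 0, 0], [0, 0, 0, 0, 0, 0], [0, 0, 0, 0, 0, 0]]], "grip": -0.6, "squeeze": 40}}

```text
clock: 17.35
position: [0.4746, 0.2376, 0.0693]
tool_rot: [-3.141, -0.0, 2.98]
force: [-1.4, -0.6, 1.7]
grip_width: 0.0214
```

Call:
{"method": "servo_tool", "body": {"rows": [[[-0.08, 1.18, 0, 0, 0, 8], [-0.08, 1.18, 0, 0, 0, 8], [-0.07, 1.18, 0, 0, 0, 8]]]}}

```text
clock: 17.73
position: [0.4875, 0.2705, 0.0693]
tool_rot: [-3.141, 0.0, 2.557]
force: [1.9, -4.4, -0.7]
grip_width: 0.0218
```

```bash
python3 -c "
from go import *
st()"
```

```text
t 17.73 r 0.0849 a 155.44 yaw 156.27 z 0.0693 Frad -4.1 Fcw -2.5 Fz -0.7 Mz 0.02 w 0.0218
```

Call:
{"method": "servo_tool", "body": {"rows": [[[-0.05, 1.18, 0, 0, 0, 8], [-0.05, 1.18, 0, 0, 0, 8]]]}}

```text
clock: 17.98
position: [0.5029, 0.2883, 0.0692]
tool_rot: [-3.141, 0.001, 2.277]
force: [4.9, -8.3, -3.0]
grip_width: 0.0214
```

```bash
python3 -c "
from go import *
st()"
```

```text
t 17.98 r 0.0854 a 139.57 yaw 140.26 z 0.0692 Frad -9.5 Fcw -1.6 Fz -3.0 Mz 0.13 w 0.0214
```

Call:
{"method": "servo_tool", "body": {"rows": [[[-0.15, 0.9, 0, 0, 0, 6], [-0.05, 0.45, 0, 0, 0, 3], [0, 0, 0, 0, 0, 0]]]}}

```text
clock: 18.35
position: [0.5139, 0.296, 0.0692]
tool_rot: [-3.141, -0.0, 2.126]
force: [-2.1, 2.2, 2.4]
grip_width: 0.0219
```

```bash
python3 -c "
from go import *
st()"
```

```text
t 18.35 r 0.0854 a 130.57 yaw 131.59 z 0.0692 Frad 3.0 Fcw -0.7 Fz 2.4 Mz 0.02 w 0.0219
```

Call:
{"method": "servo_tool", "body": {"rows": [[[-0.02, 0.3, 0, 0, 0, 2], [0, 0, 0, 0, 0, 0]]]}}

```text
clock: 18.6
position: [0.5166, 0.2974, 0.0694]
tool_rot: [-3.142, -0.001, 2.09]
force: [-5.2, 3.6, 2.6]
grip_width: 0.0213
```

```bash
python3 -c "
from go import *
st()"
```

```text
t 18.6 r 0.0853 a 128.52 yaw 129.52 z 0.0694 Frad 5.6 Fcw -2.8 Fz 2.6 Mz 0.06 w 0.0213
```

Call:
{"method": "servo_tool", "body": {"rows": [[[-0.02, 0.3, 0, 0, 0, 2], [0, 0, 0, 0, 0, 0]]]}}

```text
clock: 18.85
position: [0.5192, 0.2989, 0.0693]
tool_rot: [-3.142, -0.001, 2.055]
force: [-5.0, 4.5, 3.1]
grip_width: 0.0213
```

```bash
python3 -c "
from go import *
st()"
```

```text
t 18.85 r 0.0853 a 126.5 yaw 127.53 z 0.0693 Frad 6.2 Fcw -2.5 Fz 3.1 Mz -0.01 w 0.0213
```

Call:
{"method": "servo_tool", "body": {"rows": [[[0.06, 0.3, 0, 0, 0, 2], [0, 0, 0, 0, 0, 0]]]}}

```text
clock: 19.1
position: [0.5219, 0.3003, 0.0693]
tool_rot: [3.142, -0.0, 2.02]
force: [-3.0, 1.7, 2.2]
grip_width: 0.0214
```

```bash
python3 -c "
from go import *
st()"
```

```text
t 19.1 r 0.0855 a 124.47 yaw 125.52 z 0.0693 Frad 2.8 Fcw -2.0 Fz 2.2 Mz -0.01 w 0.0214
```

Call:
{"method": "servo_tool", "body": {"rows": [[[0.02, 0.3, 0, 0, 0, 2], [0, 0, 0, 0, 0, 0]]]}}

```text
clock: 19.35
position: [0.5246, 0.3016, 0.0692]
tool_rot: [-3.142, 0.0, 1.984]
force: [-2.6, 0.4, 1.7]
grip_width: 0.0213
```

```bash
python3 -c "
from go import *
st()"
```

```text
t 19.35 r 0.0856 a 122.45 yaw 123.49 z 0.0692 Frad 1.4 Fcw -2.2 Fz 1.7 Mz 0.05 w 0.0213
```

Call:
{"method": "servo_tool", "body": {"rows": [[[0, 0.3, 0, 0, 0, 2], [0, 0, 0, 0, 0, 0]]]}}

```text
clock: 19.6
position: [0.5273, 0.3028, 0.0692]
tool_rot: [-3.141, 0.0, 1.949]
force: [-2.6, -0.9, 1.1]
grip_width: 0.0218
```

```bash
python3 -c "
from go import *
st()"
```

```text
t 19.6 r 0.0857 a 120.49 yaw 121.48 z 0.0692 Frad 0.1 Fcw -2.8 Fz 1.1 Mz 0.06 w 0.0218
```

Call:
{"method": "servo_tool", "body": {"rows": [[[0, 0.2, 0, 0, 0, 1.3], [0, 0, 0, 0, 0, 0]]]}}

```text
clock: 19.85
position: [0.5289, 0.3034, 0.0691]
tool_rot: [-3.141, 0.0, 1.927]
force: [-4.7, -1.9, 1.5]
grip_width: 0.0213
```

```bash
python3 -c "
from go import *
st()"
```

```text
t 19.85 r 0.0857 a 119.35 yaw 120.2 z 0.0691 Frad -0.3 Fcw -5.1 Fz 1.5 Mz 0.01 w 0.0213
```

Force starting to rise (-5.1); confirm with further small steps.

Call:
{"method": "servo_tool", "body": {"rows": [[[0, 0.15, 0, 0, 0, 1], [0, 0, 0, 0, 0, 0]]]}}

```text
clock: 20.1
position: [0.5299, 0.3039, 0.0691]
tool_rot: [-3.14, 0.0, 1.91]
force: [-6.4, -2.3, 2.7]
grip_width: 0.0217
```

```bash
python3 -c "
from go import *
st()"
```

```text
t 20.1 r 0.0858 a 118.59 yaw 119.21 z 0.0691 Frad -0.1 Fcw -6.8 Fz 2.7 Mz 0.16 w 0.0217
```

Call:
{"method": "servo_tool", "body": {"rows": [[[0, 0.15, 0, 0, 0, 1], [0, 0, 0, 0, 0, 0]]]}}

```text
clock: 20.35
position: [0.5311, 0.3043, 0.0689]
tool_rot: [-3.139, 0.0, 1.893]
force: [-8.8, -1.6, 2.7]
grip_width: 0.0214
```

```bash
python3 -c "
from go import *
st()"
```

```text
t 20.35 r 0.0858 a 117.8 yaw 118.22 z 0.0689 Frad 1.2 Fcw -8.9 Fz 2.7 Mz 0.21 w 0.0214
```

Call:
{"method": "servo_tool", "body": {"rows": [[[0, 0.2, 0, 0, 0, 0.5], [0, 0.2, 0, 0, 0, 0.5], [0, 0, 0, 0, 0, 0]]]}}

```text
clock: 20.72
position: [0.5336, 0.3052, 0.0685]
tool_rot: [-3.137, 0.0, 1.875]
force: [-14.5, -3.4, 4.2]
grip_width: 0.0214
```

```bash
python3 -c "
from go import *
st()
f=bot.grab_frame('top');crop(f['image'],240,170,370,280,5,'pics/t15.png')
f=bot.grab_frame('side');crop(f['image'],230,150,380,280,5,'pics/s15.png')
"
```

```text
t 20.73 r 0.086 a 116.02 yaw 117.23 z 0.0685 Frad 0.8 Fcw -14.9 Fz 4.2 Mz 0.08 w 0.0214
```

View pics/t15.png

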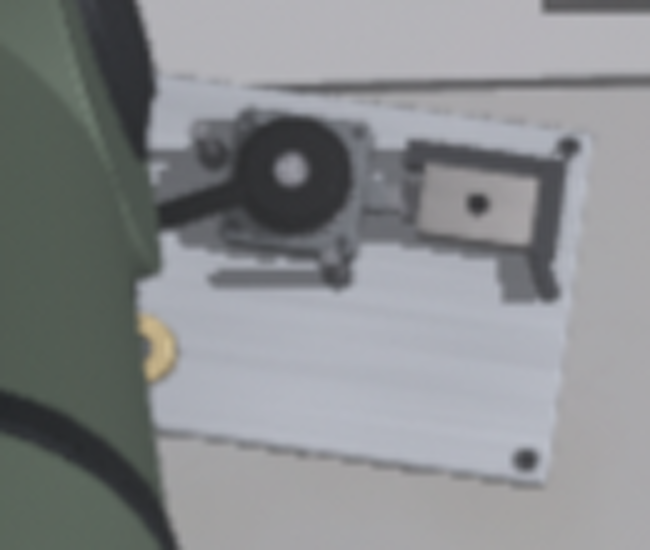

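View pics/s15.png

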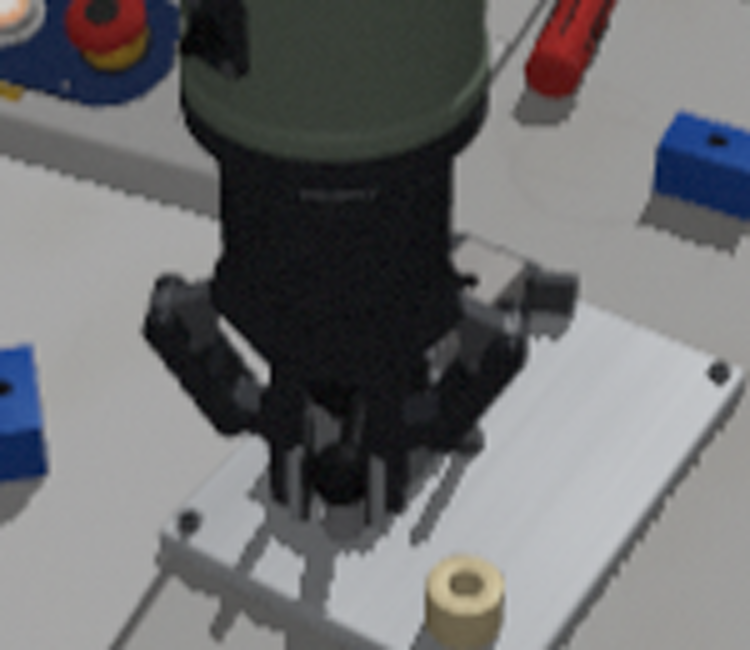

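Call:
{"method": "servo_tool", "body": {"rows": [[[0, 0, 0, 0, 0, 0], [0, 0, 0, 0, 0, 0], [0, 0, 0, 0, 0, 0], [0, 0, 0, 0, 0, 0]]], "grip": 0.2}}

```text
clock: 21.32
position: [0.5359, 0.306, 0.0694]
tool_rot: [3.141, -0.0, 1.875]
force: [-1.5, 0.8, -0.1]
grip_width: 0.0512
```

```bash
python3 -c "
from go import *
st()
f=bot.grab_frame('top');crop(f['image'],240,170,370,280,5,'pics/t16.png')
f=bot.grab_frame('side');crop(f['image'],230,150,380,280,5,'pics/s16.png')
"
```

```text
t 21.32 r 0.0862 a 114.36 yaw 117.23 z 0.0694 Frad 1.2 Fcw -1.3 Fz -0.1 Mz -0.0 w 0.0512
```

View pics/s16.png

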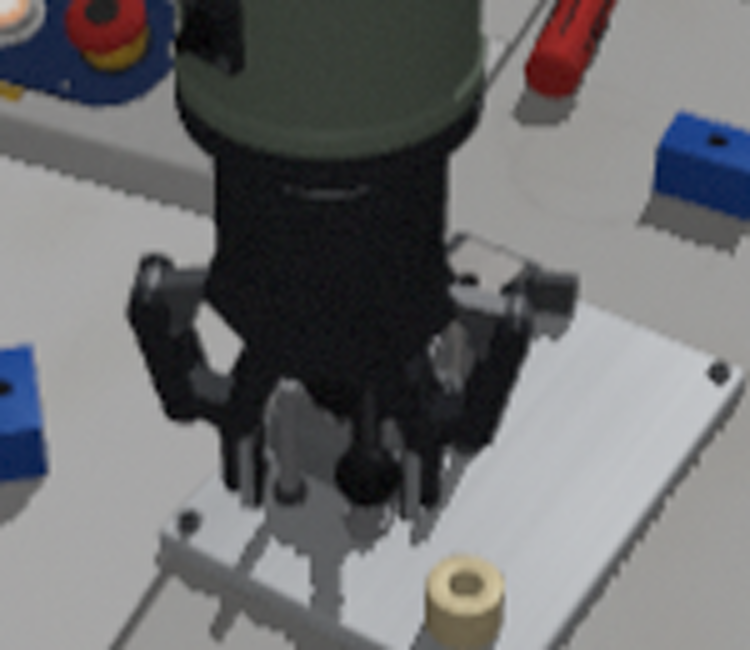

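```bash
python3 -c "
from go import *
S=pickle.load(open('side0.pkl','rb'))
for u,v in((340,470),(367,475)):
  for z in (.086,.092):
    q=inv(p,unproj(S,(u/5+230-.4,v/5+150-.4),z))[0];print(q,np.hypot(*q[:2]),np.degrees(np.arctan2(q[1],q[0])))
for a in (115,118,121,125,130,135,180): print(a,(proj(S,lev(p,a))[0]-[230,150]+.4)*5)
"
```

```text
[-0.03650739  0.07598305  0.086     ] 0.08429836475238857 115.66277453464217
[-0.03961756  0.08054899  0.092     ] 0.08976463861666412 116.19000020913582
[-0.04600102  0.07262088  0.086     ] 0.08596444434360583 122.35183202088811
[-0.04901136  0.07722217  0.092     ] 0.09146242970650378 122.40247526555473
115 [337.03143666 471.13626739]
118 [349.23318142 472.24940227]
121 [361.50754438 472.88824755]
125 [377.9137559  472.99829053]
130 [398.34614058 471.94423472]
135 [418.51422692 469.57871992]
180 [560.14664648 397.98536049]
```

View pics/t16.png

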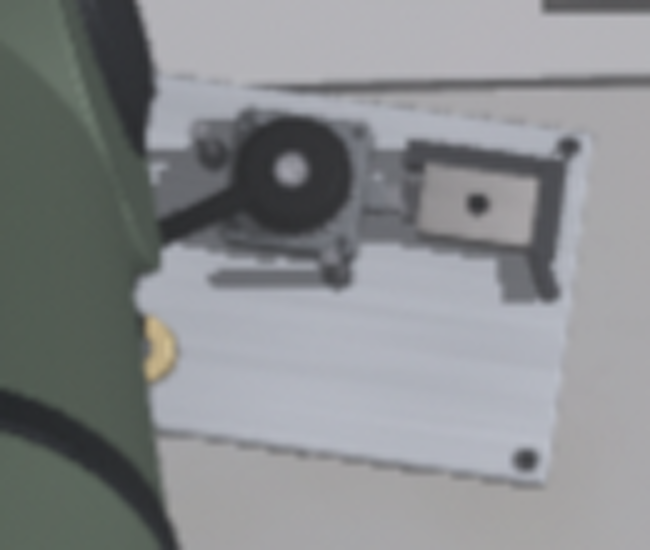

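Call:
{"method": "servo_tool", "body": {"rows": [[[0, 0.2, 0, 0, 0, 0], [0, 0.1, 0, 0, 0, 0], [0, 0, 0, 0, 0, 0]]]}}

```text
clock: 21.8
position: [0.5386, 0.3069, 0.0693]
tool_rot: [-3.141, -0.0, 1.875]
force: [-0.6, 0.7, 0.8]
grip_width: 0.0508
```

```bash
python3 -c "
from go import *
st()"
```

```text
t 21.8 r 0.0863 a 112.53 yaw 117.23 z 0.0693 Frad 0.9 Fcw -0.5 Fz 0.8 Mz -0.02 w 0.0508
```

Call:
{"method": "servo_tool", "body": {"rows": [[[0, 0.2, 0, 0, 0, 0], [0, 0.1, 0, 0, 0, 0], [0, 0, 0, 0, 0, 0]]]}}

```text
clock: 22.18
position: [0.5409, 0.308, 0.0692]
tool_rot: [-3.141, -0.0, 1.876]
force: [-5.3, 1.5, 2.1]
grip_width: 0.051
```

```bash
python3 -c "
from go import *
st()"
```

```text
t 22.18 r 0.087 a 110.86 yaw 117.25 z 0.0692 Frad 2.5 Fcw -4.9 Fz 2.1 Mz -0.04 w 0.051
```

Call:
{"method": "servo_tool", "body": {"rows": [[[0, 0.2, 0, 0, 0, 0], [0, 0.1, 0, 0, 0, 0], [0, 0, 0, 0, 0, 0]]]}}

```text
clock: 22.55
position: [0.5429, 0.309, 0.069]
tool_rot: [-3.139, -0.001, 1.876]
force: [-9.7, 1.7, 3.7]
grip_width: 0.051
```

```bash
python3 -c "
from go import *
st()
f=bot.grab_frame('side');crop(f['image'],230,150,380,280,5,'pics/s17.png')
"
```

```text
t 22.55 r 0.0876 a 109.43 yaw 117.26 z 0.069 Frad 3.3 Fcw -9.3 Fz 3.7 Mz -0.17 w 0.051
```

View pics/s17.png

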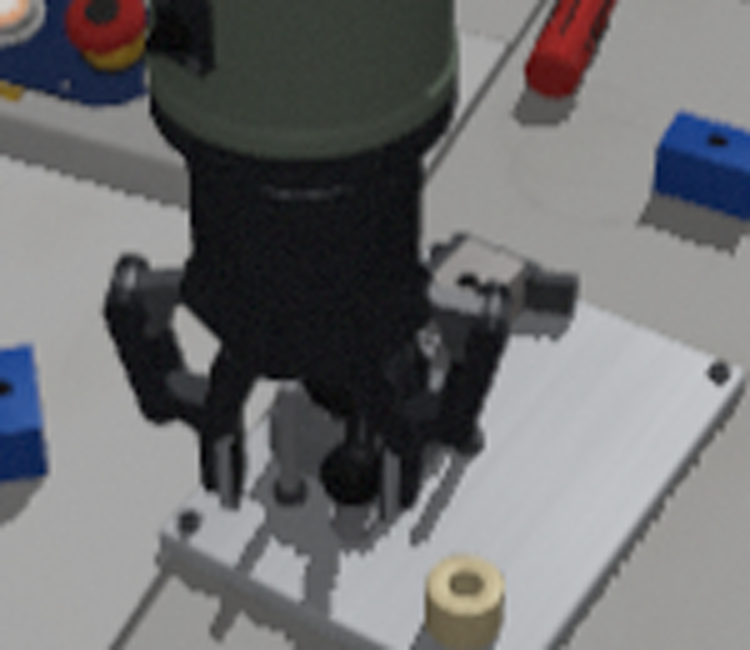

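Call:
{"method": "servo_tool", "body": {"rows": [[[0, -0.5, 0, 0, 0, 0], [0, -0.8, 0, 0, 0, 0], [-0.1, -0.4, 0, 0, 0, 0], [0, 0, 0, 0, 0, 0]]]}}

```text
clock: 23.1
position: [0.5283, 0.3024, 0.0695]
tool_rot: [3.141, 0.0, 1.875]
force: [1.0, 0.2, -0.5]
grip_width: 0.0511
```

Call:
{"method": "servo_tool", "body": {"rows": [[[0, 0, -1, 0, 0, 0], [0, 0, -2, 0, 0, 0], [0, 0, -3, 0, 0, 0], [0, 0, -4, 0, 0, 0], [3, 0, -4, 0, 0, 0]]]}}

```text
clock: 23.72
position: [0.5204, 0.3294, 0.2124]
tool_rot: [3.14, 0.001, 1.871]
force: [0.2, 0.1, -0.4]
grip_width: 0.0516
```

Call:
{"method": "servo_tool", "body": {"rows": [[[4, -4, -1, 0, 0, 0], [4, -4, 0, 0, 0, 0], [4, -4, 0, 0, 0, 0], [4, -4, 0, 0, 0, 0], [0, 0, 0, 0, 0, 0]]]}}

```text
clock: 24.35
position: [0.315, 0.4383, 0.2205]
tool_rot: [-3.141, -0.002, 1.881]
force: [0.6, -0.2, 0.5]
grip_width: 0.0511
```

```bash
python3 -c "
from go import *
st()
f=bot.grab_frame('top');crop(f['image'],240,170,370,280,5,'pics/t18.png')
f=bot.grab_frame('side');crop(f['image'],230,150,380,280,5,'pics/s18.png')
"
```

```text
t 24.35 r 0.3246 a 148.15 yaw 117.58 z 0.2205 Frad -0.6 Fcw 0.2 Fz 0.5 Mz 0.05 w 0.0511
```

View pics/s18.png

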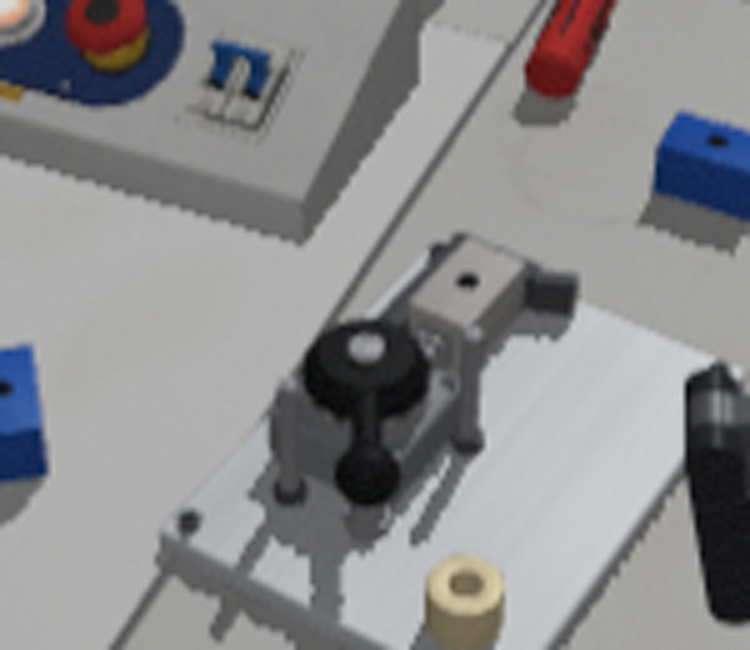

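View pics/t18.png

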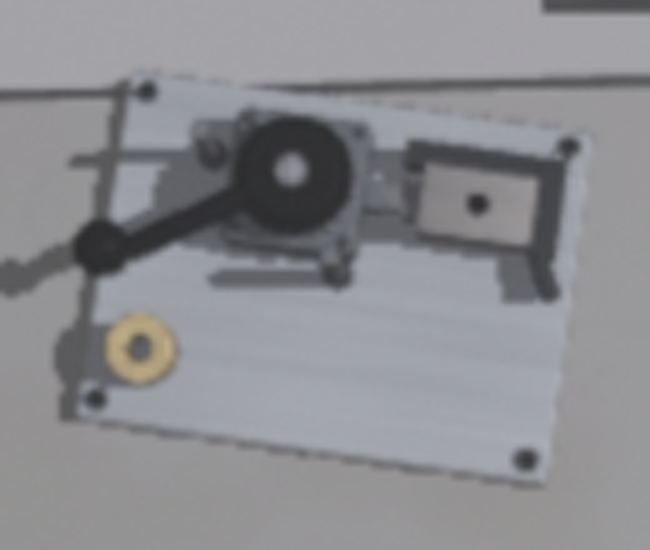

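```bash
python3 -c "
from go import *
S=pickle.load(open('side0.pkl','rb'));T=pickle.load(open('top0.pkl','rb'))
t=lambda u,v:(u/5+240-.4,v/5+170-.4)
s=lambda u,v:(u/5+230-.4,v/5+150-.4)
for f,uv in((T,t(98,248)),(S,s(367,475))):
  q=inv(p,unproj(f,uv,.086))[0];print('ball',q,np.hypot(*q[:2]),np.degrees(np.arctan2(q[1],q[0])))
for f,uv in((T,t(478,204)),(S,s(468,280))): print('hole',inv(p,unproj(f,uv,.042)))
print('corners',[inv(p,unproj(T,t(*c),.042))[0].round(4) for c in((421,163),(539,180),(533,247),(416,232))])
print('hub top',[inv(p,unproj(T,t(*c),z)).round(4) for c in((291,170),) for z in (.07,.08)])
"
```

```text
ball [-0.04742143  0.07294837  0.086     ] 0.08700721835281292 123.02662254981448
ball [-0.04600102  0.07262088  0.086     ] 0.08596444434360583 122.35183202088811
hole [[ 0.00083605 -0.07935068  0.042     ]]
hole [[ 0.00211892 -0.07927126  0.042     ]]
corners [array([ 0.015 , -0.0522,  0.042 ]), array([ 0.0152, -0.104 ,  0.042 ]), array([-0.0143, -0.1056,  0.042 ]), array([-0.0153, -0.0546,  0.042 ])]
hub top [array([[-0.0008,  0.0005,  0.07  ]]), array([[-0.0023, -0.0004,  0.08  ]])]
```

```bash
python3 -c "
from workcell import bot
print(bot.observe()['clock'],bot.job_done())"
```

```text
the job is handed in; nothing more can be done
24.45 None
```

The block is pushed flat onto the back stop and clamped on the fixed jaw. I handed the job in at 24.5 s with the arm clear of everything.

**Pushing the block:** I squared the block with the fingers and moved it sideways about 5 mm and forward about 20 mm. I then pushed it until the force jumped from about 5 N to 27 N at the back stop.

**Turning the lever:** I turned the lever clockwise from 170° to the end pin, lifted it 10 mm and swung it back to about 180°. I let it drop in there and turned on until it would go no further. The force at the ball rose to 15 N there, against 2–4 N while it turned freely. A second push against the stop reached 9 N with the ball giving only about 4°.

**Last checks:**
- **Block:** both cameras put it at fixture x about 1–2 mm and y about −79 mm. The target is 0 and −80, so this is within the calibration error. It stands square.
- **Lever:** the hub is back at its original height in the picture, so it is down in its serrations. It rests at about 122–123°; I expected about 125° at the screw's hard stop, and the 2–3° difference is within the play and measurement error.
- **Spring-back:** when I released the ball, the lever came back about 6°. I put this down to the serration play and give at the stop. I could not read the screw angle directly.
- **Bystanders:** in the final pictures the bush is where it started. I did not re-measure the key or the screwdriver, but the arm was never planned near them.

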